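# Unmould a jar tray and hang it on the display rack

## Robot

A 7-joint arm with a two-finger parallel gripper is mounted at the origin on the work surface. World frame = base frame: x ahead of the robot, y to its left, z up, the work surface at z = 0. Lengths are in m, angles in rad, forces in N, time in s.
With the tool pointing down it reaches from about 0.35 to 0.9 m from the base axis. Payload 8.1 kg.
Tool frame: the origin (TCP) lies at the very end of the fingers, on their centre line; the grasp point (between the pads) lies 19 mm behind it (arm.grasp_offset is the distance from the TCP to the grasp point, in m); z points along the fingers, y is the direction in which the jaws open and shut (so a half turn about z gives the same grasp; the last joint's range is limited). The gripper opens to 92 mm and grips with 3 to 60 N. Pads are 19 mm wide; open, the fingers measure 130 mm over their backs; the gripper's body (75 mm by 190 mm) begins 47 mm behind the grasp point.
Start: joints at [-1.207, 0.434, 0.025, 1.573, -0.012, 1.134, -0.075], TCP at [0.281, 0.558, 0.192] pointing down, gripper open.
Joint ranges: [-2.62, 2.62], [-0.44, 2.09], [-1.27, 1.32], [0.08, 2.57], [-1.32, 4.46], [0.12, 2], [-2.74, 2.74]. Speed limits (rad/s): [2.22, 2.22, 3.01, 3.01, 3.14, 3.14, 3.14].

## Interface

Orientations are given as a rotation vector (axis times angle).
In Python, from cell import arm, eyes, workorder gives the robot as it stands.
- The arm moves only by the shell command python3 -m inch 'ROWS' [FORCE]. ROWS is JSON, a list that holds one entry, the list of rows, each a list of 5 numbers: the closure, from 0 (fully open) to 1 (shut), then the shift along the tool's x, y, z in mm, then the turn about the tool's z in degrees. A call has 1 to 12 rows; each row shifts and turns the pose as measured when the row begins, along the tool's axes as they then stand; what a row does not reach is not made up. A row lasts 1/10 s, in which the tool goes at most 50 mm and 8.59 degrees, less where a joint would pass 70% of its speed; a pose out of reach is approached as far as the arm can. A call with a gripper value outside its range is refused whole. The fingers move at their own pace and stop on an object; FORCE is the grip in N (left out, the last holds). Time passes only in rows, so rows that do not move let the fingers close. It gives the time, the measured TCP pose, the force and the opening at its end, in the units of the state.
- arm.observe(): the state, without advancing time (a new reading comes with each control period).
- eyes.get_image(name): name is "side" or "top" or "wrist"; returns a dict with "frame" (480x640x3 uint8, blue, green, red), "intrinsics" (3x3 intrinsics, pixels), "rvec" (rotation vector, rad) and "tvec" (3), from world to camera coordinates, as OpenCV has them; the wrist camera has in their place "T_tool_cam" (4x4, takes a point from camera to tool coordinates, whose origin is the TCP and whose axes are the flange's). Camera axes: x right, y down, z forward; pixel columns grow to the right and rows downward; lengths in m; the calibration is good to about 2 mm. A picture is of the moment at which its call begins: read the wrist's pose just before it. There is no depth.
- workorder.sign_off(): hands the job in, once; it reports no verdict.
The state is a dict: "clock": time; "joints": joint angles; "dq": joint speeds; "joint_efforts": joint torques, N m; "position": TCP position; "ee_rot": TCP orientation; "force": force on the tool from outside, world axes, zero at the start; "ft_torque": the same for the moment, N m; "width": opening from 0.0 (shut) to 1.0 (fully open).
Only numpy, scipy, OpenCV 4.12 (cv2) and the standard library are available. Lean on these libraries where they do the work, as an engineer would, in place of code of your own. Each camera call takes 0.05 s, during which the arm holds its last target.

## Task

Lift the orange tray out of the casting mould, lay it gently and flat on the green mat and let go of it, so that you can take it again by its tall lip. Then mount it in the free middle place of the sloping display rack, lip at the low end: lower its two keyholes over the screw heads until it lies on the board, slide it down the slope until it is fully home, and leave it. Do not drop the tray, and leave the loose jars, tin, spray can and brush where they are.

Things in the scene. Friction and masses are not known exactly. Their poses are not given: they have to be found in the camera images.
- tray: Orange cast jar tray, rigid, 0.13 to 0.22 kg. Origin: centre of its underside; x along it, y across, z out of its open top. 150 long (x -75 to 75), 64 wide. Plate 5 thick; side rims 4 thick, 16 high above the underside, on both long sides; tall lip at the -x end, no rim at the +x end. Centre of mass near x = -5. Starts lying in the mould, axes along the mould's.
- tray_lip (a point): Centre of the top edge of the tray's lip, at (-70, 0, 34) in the tray's frame; axes as the tray's. The lip is a straight upright wall 10 thick (x -75 to -65), 64 wide, 34 high above the tray's underside (29 above its plate).
- tray_keyholes (a point): Point on the tray's underside midway between its keyholes' entry openings, at (1, 0, 0) in the tray's frame. Two keyholes go through the plate on its centreline: square entry openings 26 x 26 centred at tray x = -28 and x = 30, each continuing towards +x as a slot 12 wide that ends at tray x = -2 and x = 56.
- mould: Open aluminium casting mould with dark cavity floor, fixed, 190 x 108 (x, y), left or right of the mat (the rack is on the other side). Origin: centre of its underside, on the table. Cavity 154 x 68, floor 25 above the table; the tray lies in it with 2 play all round, origin at (0, 0, 25). Walls 43 high, 61 around the lip at the -x end (no finger room outside the lip).
- mould_cut (a point): Middle of the mould's cut-outs, on the cavity floor, at (-5, 0, 25) in the mould's frame. Both long walls are cut away over 60 along x (mould x -35 to 25), down to 12 above the table, so that the tray's sides can be gripped there from above, across its width.
- mat: Green mat lying on the table, fixed, 210 x 180 (x, y), 3 thick. Origin: centre of its underside.
- board: Sloping white board of the display rack, fixed, 190 x 220 (x, y). Origin: centre of its top face, 66 above the table; x points up the slope (away from the robot), y across, z square out of the face; it rises at 20 degrees. The free place is centred on y = 0. Grey trays of the orange one's shape are fixed at y = 72 and -72 (8 gap: no finger fits beside), a jar on each, tops 50 above the face.
- screws (a point): Point on the board's face at board (24, 0, 0), midway between the two screws that stand square on it at board x = -5 and x = 53, y = 0: shank 6 diameter, head 18 diameter, its underside 8 and top 13 above the face. With the tray's axes along the board's, the heads pass the entry openings with the tray's origin at board x = 23; the tray is fully home at x = 0, y = 0, z = 0.
- jar_brown: Loose jar of brown shoe cream, 52 diameter, 48 high, origin at centre of underside. Bystander.
- jar_red: Loose jar of red shoe cream, 52 diameter, 48 high, origin at centre of underside. Bystander.
- jar_tan: Loose jar of tan shoe cream, 52 diameter, 48 high, origin at centre of underside. Bystander.
- tin: Loose brass-coloured polish tin, 80 diameter, 25 high, origin at centre of underside. Bystander.
- spray: Loose spray can, 52 diameter, 160 high, origin at centre of underside. Bystander.
- brush: Loose wooden shoe brush, 150 long (x), 50 wide, 42 high, origin at centre of underside. Bystander.

How it is judged:
On the way, in this order (a step that is already met when the one before it is completed fails the run):
1. the tray is lifted clear of the mould (z of tray in the frame of mould above 0.066 m), for 0.1 s.
2. the tray lies flat on the mat, let go (angle between tray's own z axis and vertical below 0.08 rad and z of tray in the frame of mat below 0.009 m and x of tray in the frame of mat between -0.1 and 0.1 m and y of tray in the frame of mat between -0.08 and 0.08 m and contact force between the fingers and tray below 0.1 N and linear speed of tray below 0.02 m/s), for 0.2 s.
3. the tray lies on the board with the screw heads through its entry openings (x of tray in the frame of board between 0.01 and 0.032 m and y of tray in the frame of board between -0.01 and 0.01 m and z of tray in the frame of board below 0.005 m and angle between the z axis of tray and the z axis of board, either way round below 0.09 rad), for 0.05 s.
At the end, for the whole second after the job is handed in: The tray lies on the rack's board between the grey trays, lip at the low end, slid down until the screw shanks are within 6 mm of the slot ends, within 6 mm sideways, its underside within 4 mm of the board and parallel to it within 0.06 rad, at rest and let go (x of tray in the frame of board between -0.006 and 0.006 m and y of tray in the frame of board between -0.006 and 0.006 m and z of tray in the frame of board below 0.004 m and angle between the z axis of tray and the z axis of board, either way round below 0.06 rad and linear speed of tray below 0.02 m/s); the robot touches nothing.
It fails at once if the tray is dropped: it falls freely faster than 0.7 m/s (linear speed of tray above 0.7 m/s and contact force between the fingers and tray below 0.05 N).
It fails at once if a bystander is moved by more than 30 mm (distance of any of jar_brown, jar_red, jar_tan, tin, spray, brush from where it was at the start of the episode above 0.03 m).
It also fails if it takes over 69 s, if anything falls off the work surface, if the arm or the gripper's body presses on something with over 40 N, if the wrist force passes 120 N, or if a joint passes its speed limit or range.

## Working session

There is one attempt and no reset: what is moved stays moved. The work goes in short steps, Python scripts to look and compute and a shell command to move; the robot and the scene stay as the last step left them, time stands still between calls to the robot, and variables do not carry over. Pictures are saved under pics/ and viewed, and the job is handed in when it is done.

```bash
ls; mkdir -p pics; python3 - <<'E'
from cell import arm,eyes
import cv2
s=arm.observe(); print({k:s[k] for k in ('clock','position','ee_rot','force','width')},arm.grasp_offset)
for n in ('top','side','wrist'):
    d=eyes.get_image(n); cv2.imwrite(f'pics/{n}0.png',d['frame'])
    print(n,{k:d[k].tolist() if hasattr(d[k],'tolist') else d[k] for k in d if k!='frame'})
E
```

```text
pics
{'clock': 0.0, 'position': array([0.28106328, 0.55762113, 0.19073942]), 'ee_rot': array([-7.26582426e-01, -3.05619931e+00,  2.42376767e-03]), 'force': array([ 0.29886345,  0.10810786, -0.39903743]), 'width': 0.9970938428758257} 0.0188
top {'intrinsics': [[572.5737538422278, 0.0, 317.4358251746461], [0.0, 572.5737538422278, 233.7541919116179], [0.0, 0.0, 1.0]], 'rvec': [1.9783613331297705, -2.2461210103634976, 0.2411846999273011], 'tvec': [0.04737896285434789, 0.5907473176983572, 0.9466077326741884]}
side {'intrinsics': [[496.3332627387926, 0.0, 320.5106755224078], [0.0, 496.3332627387926, 247.00326092269427], [0.0, 0.0, 1.0]], 'rvec': [2.201080567554108, -0.9105817690566224, 0.41179079914315453], 'tvec': [-0.4152020794763366, 0.33196412135894593, 0.6645192254063494]}
wrist {'intrinsics': [[415.93749349721537, 0.0, 316.7255046930261], [0.0, 415.93749349721537, 239.72432429648214], [0.0, 0.0, 1.0]], 'T_tool_cam': [[-0.00032059019265162566, -0.9536827052527048, -0.30081421994947044, 0.08148094371210422], [0.9999997305309184, -0.0005044062577183241, 0.0005333970520795462, -0.000271088015815546], [-0.0006604241185541861, -0.3008139678874755, 0.9536826099724025, -0.19305935468417873], [0.0, 0.0, 0.0, 1.0]]}
```

View pics/top0.png

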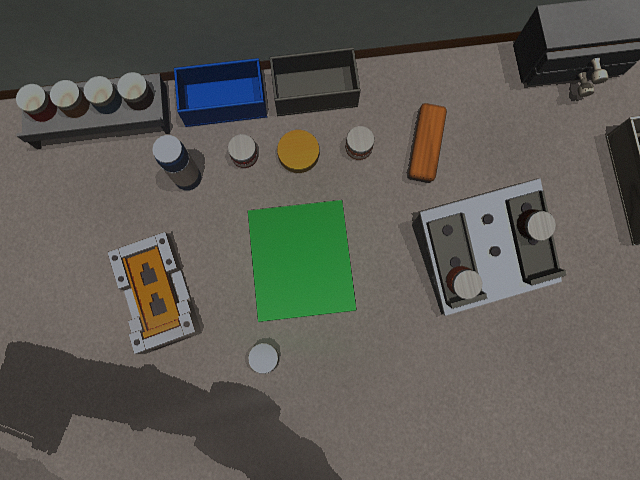

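View pics/side0.png

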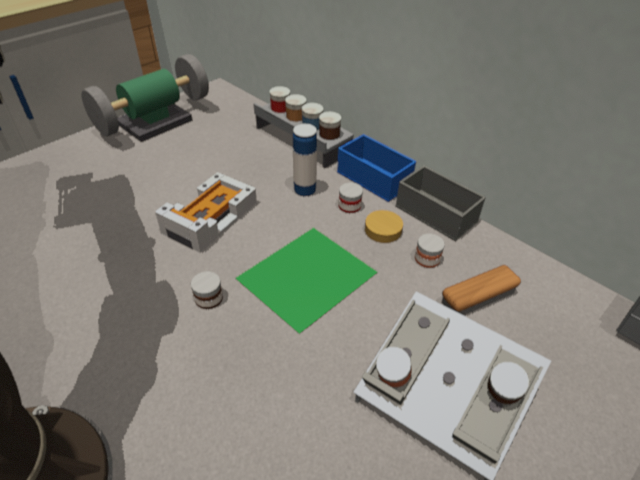

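View pics/wrist0.png

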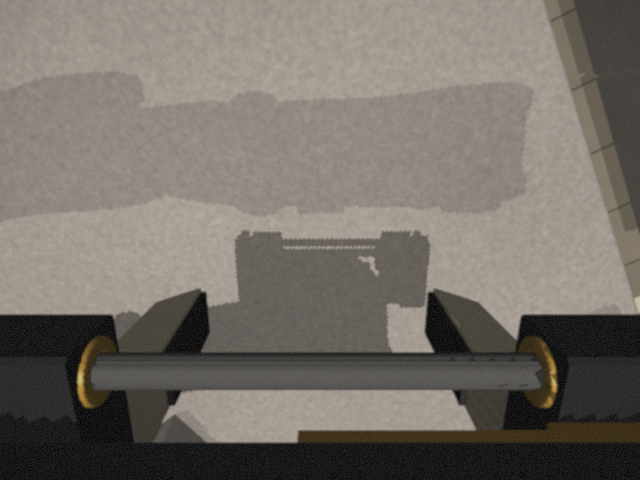

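The top view shows the mould at about (153,293), the mat at (302,261), and the rack at (490,247) with its screw heads at about (488,219) and (495,251). I'll enlarge these areas.

```bash
python3 - <<'E'
import cv2
t=cv2.imread('pics/top0.png')
def crop(n,x0,y0,w,h,s):
    c=cv2.resize(t[y0:y0+h,x0:x0+w],None,fx=s,fy=s,interpolation=cv2.INTER_CUBIC)
    for i in range(0,w,10): cv2.putText(c,str(x0+i),(i*s,8),0,.3,(0,0,255),1); cv2.line(c,(i*s,10),(i*s,14),(0,0,255),1)
    for i in range(0,h,10): cv2.putText(c,str(y0+i),(0,i*s+4),0,.3,(0,0,255),1)
    cv2.imwrite(n,c)
crop('pics/c_mould.png',95,225,115,135,4) 
crop('pics/c_rack.png',405,175,165,145,4)
E
```

```text
(no output)
```

View pics/c_mould.png

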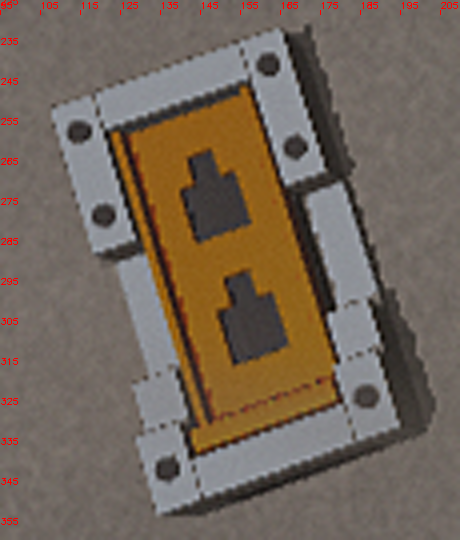

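View pics/c_rack.png

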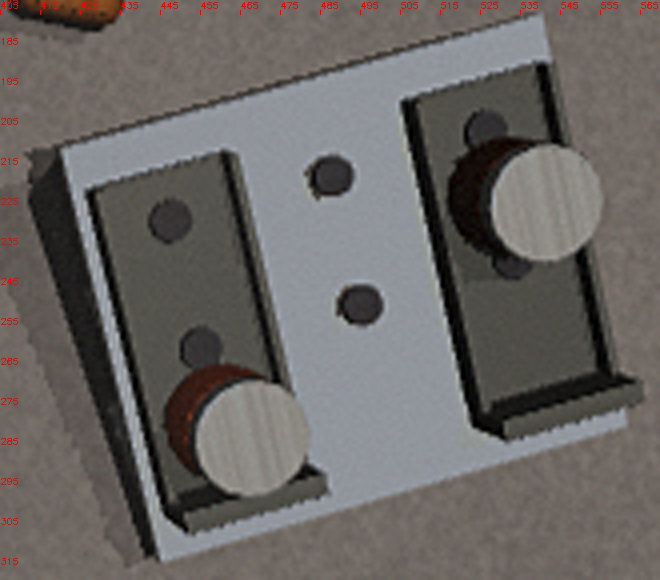

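Reading the crops: the mould's outer corners are at (108,252), (165.5,232), (195,332) and (135,354). The board's corners are at (420.5,212), (540.5,178), (562,281) and (445.5,315). Next I'll fit the poses.

```bash
cat > h.py <<'E'
import numpy as np,cv2
from scipy.optimize import least_squares
from scipy.spatial.transform import Rotation as R
from cell import arm,eyes
def cam(n):
    d=eyes.get_image(n); return d
def proj(P,d): return cv2.projectPoints(np.asarray(P,float).reshape(-1,3),d['rvec'],d['tvec'],d['intrinsics'],None)[0][:,0]
def ray_z(px,d,z):
    Rm=cv2.Rodrigues(d['rvec'])[0]; C=-Rm.T@d['tvec']; v=Rm.T@np.linalg.inv(d['intrinsics'])@np.array([*px,1.]); return C+v*(z-C[2])/v[2]
def pose(p,z,tilt=0): return R.from_euler('ZY',[p[2],-tilt]),np.array([p[0],p[1],z])
def fit(L,px,d,z,x0,tilt=0):
    L=np.array(L)/1000.
    f=lambda p:(proj(pose(p,z,tilt)[0].apply(L)+pose(p,z,tilt)[1],d)-px).ravel()
    r=least_squares(f,x0,loss='soft_l1'); return r.x,f(r.x).reshape(-1,2).round(1).tolist()
E
python3 - <<'E'
from h import *
d=cam('top')
for n,p,z in [('jar_near',(263,357),.048),('mould',(153,293),.03),('spray',(170,148),.16)]: print(n,ray_z(p,d,z).round(3))
m,e=fit([(95,54,43),(95,-54,43),(-95,54,61),(-95,-54,61),(-41,13,30),(-41,-13,30),(-2,6,30),(-2,-6,30),(17,13,30),(17,-13,30),(56,6,30),(56,-6,30)],
[(108,251.7),(165.5,231.7),(135,353.7),(194.7,331.7),(153.5,315.5),(167,311),(151.5,293.7),(157,292.5),(143.7,285.7),(157.5,281),(142,264.2),(147.5,262.5)],d,0,[.5,.3,0.3]);print('mould',m,e)
b,e=fit([(95,110,0),(95,-110,0),(-95,-110,0),(-95,110,0),(53,0,13),(-5,0,13)],[(420.5,212),(540.5,178.2),(561.7,281.2),(445.5,315),(488,219),(495.5,251)],d,.066,[.55,-.3,0.3],np.radians(20));print('board',b,e)
q,e=fit([(105,90,3),(105,-90,3),(-105,-90,3),(-105,90,3)],[(248,210),(342,201),(356,310),(258,321)],d,0,[.55,0,0.3]);print('mat',q,e)
np.save('poses.npy',[m,b,q])
s=cam('side')
print(proj(np.array(pose(m,0)[0].apply([(.095,.054,.043),(-.095,-.054,.061)])+pose(m,0)[1]),s), proj(pose(b,.066,.349)[0].apply([(.095,-.11,0),(-.005,0,.013)])+pose(b,.066)[1],s))
print(arm.observe()['clock'])
E
```

```text
jar_near [0.393 0.092 0.048]
mould [0.529 0.276 0.03 ]
spray [0.745 0.197 0.16 ]
mould [0.53026658 0.2742267  0.2237677 ] [[-0.6, 0.0], [-0.1, -0.2], [-0.9, 0.1], [0.5, -0.1], [-0.2, 0.9], [0.5, 0.3], [-0.7, 0.6], [0.3, -0.5], [0.3, -0.0], [0.5, -0.3], [-0.4, -0.1], [0.5, -0.7]]
board [ 0.52887902 -0.32801217  0.15250034] [[-0.6, -0.2], [-0.2, -0.2], [0.1, -0.0], [-0.5, 0.4], [0.7, -0.1], [0.4, 0.1]]
mat [ 0.56080397  0.00699742 -0.01582061] [[-0.3, -0.2], [0.4, -1.3], [0.3, 0.5], [-0.4, 0.5]]
[[217.14989784 171.64431809]
 [194.90879712 230.85098214]] [[550.61830632 360.87146467]
 [448.49601225 377.2839624 ]]
0.25
```

The fits agree to under 1 px and the side view backs them up. Next I'll work out the first approach to the mould cut-outs.

```bash
cat >> h.py <<'E'
def go(target,yaw=None,deg=None):
    """print shift in current tool axes (mm) to world target; yaw: wanted world dir (rad) of tool y (mod pi)"""
    s=arm.observe(); M=R.from_rotvec(s['ee_rot']).as_matrix()
    print('t',round(s['clock'],2),'pos',(s['position']*1000).round(1),'toolx',M[:,0].round(3),'y',M[:,1].round(3),'z',M[:,2].round(3),'F',s['force'].round(1),'w',round(s['width']*92,1),'q',s['joints'].round(2))
    if target is not None:
        print('shift tool',(M.T@(np.array(target)-s['position'])*1000).round(1))
    if yaw is not None:
        u=M.T@np.array([np.cos(yaw),np.sin(yaw),0]); a=np.degrees(np.arctan2(-u[0],u[1])); a=(a+90)%180-90
        print('turn deg about tool z',round(a,1))
        Mn=M@R.from_euler('z',a,degrees=True).as_matrix(); print('after turn shift', (Mn.T@(np.array(target)-s['position'])*1000).round(1) if target is not None else '')
E
python3 - <<'E'
from h import *
m,b,q=np.load('poses.npy'); Rm,t=pose(m,0)
P=Rm.apply([-.005,0,0])+t; print(P)
go([P[0],P[1],.12],m[2]+np.pi/2)
E
```

```text
[0.52539124 0.27311717 0.        ]
t 0.25 pos [281.2 557.9 191.2] toolx [-0.893  0.45  -0.   ] y [ 0.45   0.893 -0.001] z [-0.    -0.001 -1.   ] F [ 0.4 -0.7  0.8] w 91.7 q [-1.21  0.43  0.02  1.57 -0.01  1.13 -0.08]
shift tool [-346.2 -144.4   71.3]
turn deg about tool z -39.6
after turn shift [-174.9 -331.8   71.3]
```

```bash
python3 -m inch '[[[0,-43,-18,8,0],[0,-43,-18,8,0],[0,-43,-18,8,0],[0,-43,-18,8,0],[0,-43,-18,8,0],[0,-43,-18,8,0],[0,-43,-18,8,0],[0,-43,-18,8,0],[0,0,0,0,-8],[0,0,0,0,-8],[0,0,0,0,-8],[0,0,0,0,-8]]]' 30; python3 - <<'E'
from h import *
m,b,q=np.load('poses.npy'); Rm,t=pose(m,0)
P=Rm.apply([-.005,0,0])+t
go([P[0],P[1],.12],m[2]+np.pi/2)
E
```

```text
clock: 1.45
position: [0.5324, 0.2636, 0.122]
ee_rot: [0.174, -3.135, 0.001]
force: [0.1, -0.9, 0.4]
width: 1.001
t 1.45 pos [532.4 263.6 122. ] toolx [-0.994 -0.111  0.001] y [-0.111  0.994 -0.   ] z [-0.001 -0.001 -1.   ] F [ 0.1 -0.9  0.4] w 92.1 q [-0.53  0.45 -0.03  1.73  0.02  0.96  1.12]
shift tool [ 5.9 10.2  2. ]
turn deg about tool z -6.5
after turn shift [ 4.7 10.8  2. ]
```

```bash
python3 -m inch '[[[0,0,0,0,-6.5],[0,5,11,2,0],[0,0,0,0,0],[0,0,0,0,0]]]'; python3 - <<'E'
from h import *
m,b,q=np.load('poses.npy'); Rm,t=pose(m,0)
P=Rm.apply([-.005,0,0])+t
go([P[0],P[1],.018],m[2]+np.pi/2)
cv2.imwrite('pics/w1.png',cam('wrist')['frame'])
E
```

```text
clock: 1.85
position: [0.5242, 0.2736, 0.1194]
ee_rot: [0.353, -3.119, 0.0]
force: [-0.2, -0.4, -0.9]
width: 1.002
t 1.85 pos [524.2 273.6 119.4] toolx [-0.975 -0.224  0.002] y [-0.224  0.975 -0.   ] z [-0.002 -0.001 -1.   ] F [-0.2 -0.4 -0.9] w 92.2 q [-0.53  0.45 -0.06  1.74  0.03  0.95  1.19]
shift tool [ -1.3  -0.8 101.4]
turn deg about tool z 0.1
after turn shift [ -1.3  -0.8 101.4]
```

View pics/w1.png

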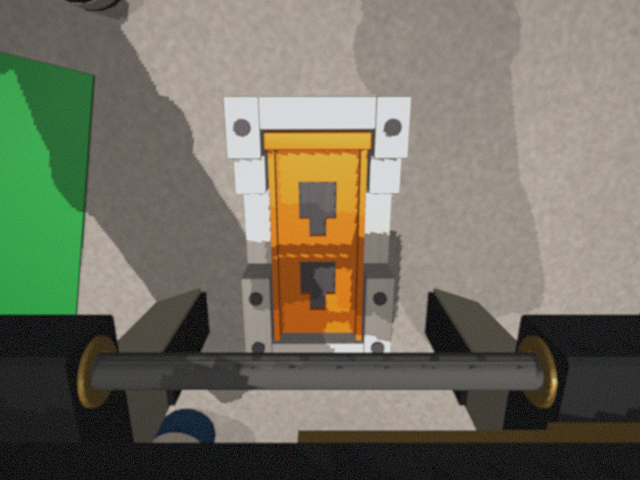

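The wrist view shows the mould centred at column ~317 and square to the jaws, with the cut-outs at rows ~195–265. I'll descend.

```bash
python3 -m inch '[[[0,0,0,30,0],[0,0,0,30,0],[0,0,0,20,0],[0,0,0,12,0],[0,0,0,9,0],[0,0,0,0,0]]]' ; python3 - <<'E'
from h import *
m,b,q=np.load('poses.npy'); Rm,t=pose(m,0)
P=Rm.apply([-.005,0,0])+t
go([P[0],P[1],.018],m[2]+np.pi/2)
E
```

```text
clock: 2.5
position: [0.5254, 0.2759, 0.0167]
ee_rot: [-0.344, 3.121, 0.002]
force: [-0.4, -0.1, -0.7]
width: 0.998
t 2.5 pos [525.4 275.9  16.7] toolx [-0.976 -0.218 -0.002] y [-0.218  0.976  0.001] z [ 0.002  0.001 -1.   ] F [-0.4 -0.1 -0.7] w 91.8 q [-0.53  0.58 -0.06  1.83  0.05  0.74  1.17]
shift tool [ 0.6 -2.7 -1.3]
turn deg about tool z -0.3
after turn shift [ 0.6 -2.7 -1.3]
```

```bash
python3 -m inch '[[[0,0,-3,-1,0],[1,0,0,0,0],[1,0,0,0,0],[1,0,0,0,0],[1,0,0,0,0],[1,0,0,0,0],[1,0,0,0,0],[1,0,0,0,0],[1,0,0,0,0]]]' 30; python3 - <<'E'
from h import *
m,b,q=np.load('poses.npy'); Rm,t=pose(m,0)
P=Rm.apply([-.005,0,0])+t
go([P[0],P[1],.018],m[2]+np.pi/2)
E
```

```text
clock: 3.4
position: [0.5285, 0.274, 0.0216]
ee_rot: [-0.341, 3.115, 0.006]
force: [0.1, 0.2, -0.0]
width: 0.355
t 3.4 pos [528.5 274.   21.6] toolx [-0.976 -0.217 -0.008] y [-0.217  0.976  0.003] z [ 0.007  0.004 -1.   ] F [ 0.1  0.2 -0. ] w 32.6 q [-0.53  0.57 -0.06  1.83  0.05  0.74  1.18]
shift tool [ 3.3 -0.2  3.6]
turn deg about tool z -0.3
after turn shift [ 3.3 -0.2  3.6]
```

```bash
python3 - <<'E'
from h import *
s=arm.observe();print(s['width'],s['clock'])
w=cam('wrist')['frame'];t=cam('side')['frame']
cv2.imwrite('pics/w2.png',w);cv2.imwrite('pics/s2.png',cv2.resize(t[130:330,80:360],None,fx=2.8,fy=2.8))
print(arm.observe()['width'])
E
```

```text
0.3548423597171915 3.4
0.26663661146806494
```

View pics/w2.png

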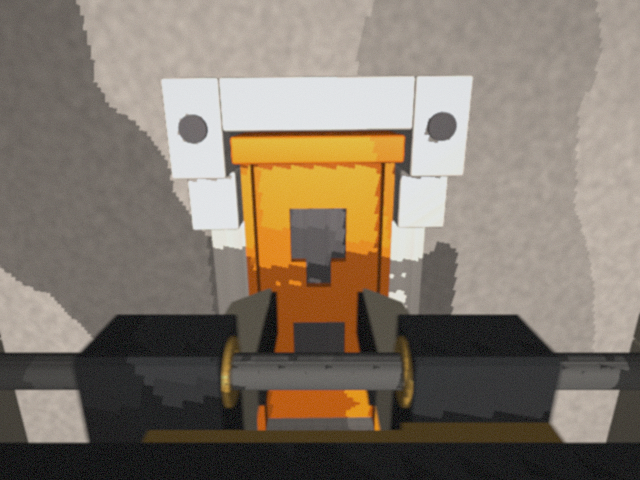

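View pics/s2.png

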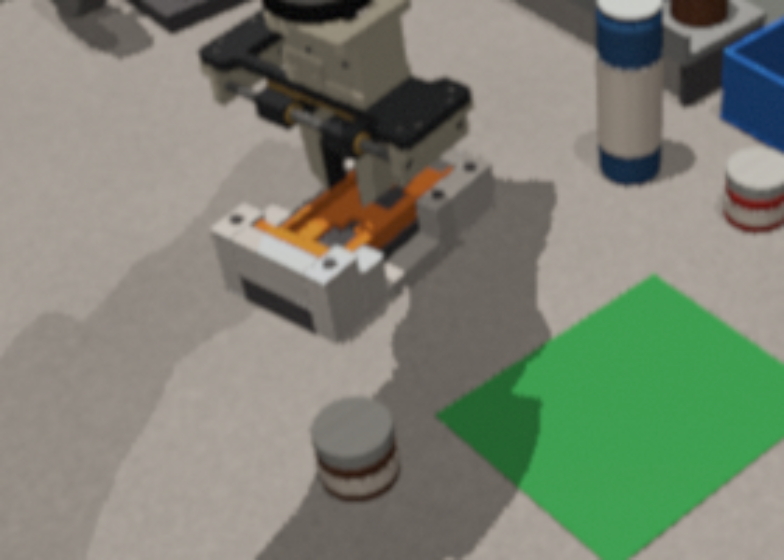

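```bash
python3 - <<'E'
from h import *
s=arm.observe(); print(s['width'],s['clock'],s['position'])
d=cam('side'); M=R.from_rotvec(s['ee_rot']).as_matrix()
w=s['width']*.046
pts=[s['position']+M@np.array(v) for v in [(0,0,0),(0,w,0),(0,-w,0),(0,w,-.04),(0,-w,-.04)]]
uv=proj(pts,d); print(uv)
x0,y0=170,150
c=cv2.resize(d['frame'][y0:y0+110,x0:x0+130],None,fx=6,fy=6,interpolation=cv2.INTER_CUBIC)[:600]
for u in uv: cv2.drawMarker(c,tuple(int(v) for v in ((u[0]-x0)*6,(u[1]-y0)*6)),(255,0,255),0,10,1)
cv2.imwrite('pics/s3.png',c)
E
```

```text
0.26663661146806494 3.5 [0.52851472 0.27397394 0.02156795]
[[208.30038831 210.42114886]
 [203.92177015 208.36897937]
 [212.71614458 212.49072423]
 [201.13450992 193.70816977]
 [210.14580193 197.81520421]]
```

View pics/s3.png

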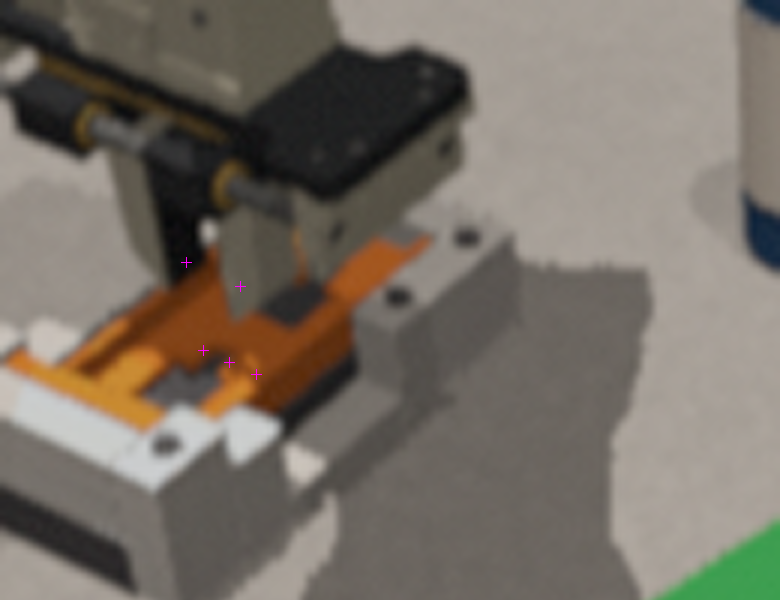

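The side view shows the fingertips inside the rims at about crop (240,315) and (180,285). That's roughly 25 mm above the point the TCP predicts (230,362). The jaws closed on nothing, above the rims. I'll raise, reopen, and measure where the tips really are.

```bash
python3 -m inch '[[[0.8,0,0,-25,0],[0.8,0,0,-25,0],[0,0,0,0,0],[0,0,0,0,0],[0,0,0,0,0],[0,0,0,0,0],[0,0,0,0,0],[0,0,0,0,0],[0,0,0,0,0]]]'; python3 - <<'E'
from h import *
m,b,q=np.load('poses.npy'); Rm,t=pose(m,0)
P=Rm.apply([-.005,0,0])+t
go([P[0],P[1],.018],m[2]+np.pi/2)
s=arm.observe(); d=cam('side'); w=cam('wrist'); M=R.from_rotvec(s['ee_rot']).as_matrix()
x0,y0=150,110
c=cv2.resize(d['frame'][y0:y0+110,x0:x0+130],None,fx=6,fy=6,interpolation=cv2.INTER_CUBIC)[:600]
for z in (0,-.02,-.04):
  for y in (.046,-.046):
   for x in (.0095,):
    u=proj(s['position']+M@np.array((x,y,z)),d)[0]; cv2.drawMarker(c,tuple(int(v) for v in ((u[0]-x0)*6,(u[1]-y0)*6)),(255,0,255),0,10,1)
cv2.imwrite('pics/s4.png',c)
f=w['frame'];T=np.linalg.inv(w['T_tool_cam'])
for z in (0,-.02,-.04):
  for y in (.046,-.046,.065,-.065):
   for x in (.0095,-.0095):
    v=w['intrinsics']@(T@np.array([x,y,z,1]))[:3]; cv2.drawMarker(f,tuple(int(a) for a in v[:2]/v[2]),(255,0,255) if z==0 else (0,255,0) if z==-.02 else (255,255,0),0,8,1)
cv2.imwrite('pics/w4.png',f)
E
```

```text
clock: 4.45
position: [0.5259, 0.2724, 0.0691]
ee_rot: [-0.342, 3.121, 0.001]
force: [0.0, -0.3, 0.2]
width: 0.762
t 4.45 pos [525.9 272.4  69.1] toolx [-0.976 -0.217 -0.001] y [-0.217  0.976  0.001] z [ 0.001  0.001 -1.   ] F [ 0.  -0.3  0.2] w 70.1 q [-0.53  0.51 -0.06  1.79  0.04  0.84  1.18]
shift tool [ 0.4  0.8 51.1]
turn deg about tool z -0.3
after turn shift [ 0.4  0.8 51.1]
```

View pics/s4.png

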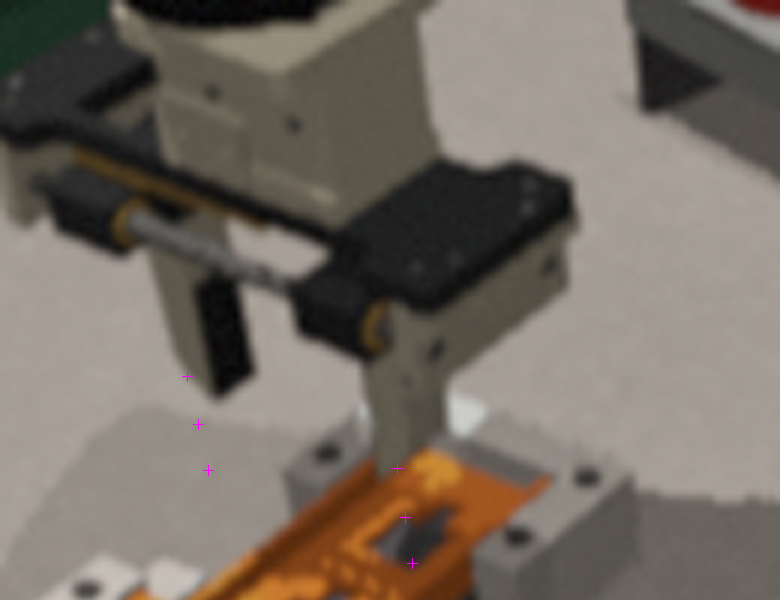

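View pics/w4.png

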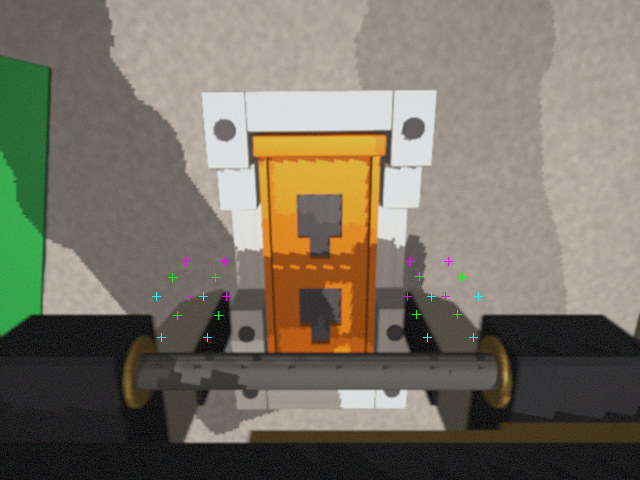

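```bash
python3 - <<'E'
from h import *
s=arm.observe(); d=cam('side'); M=R.from_rotvec(s['ee_rot']).as_matrix()
print(s['width'],s['position'])
w=.035
obs=np.array([(218,398),(252,375)])/6+(150,110)
obs2=np.array([(375,478),(445,448)])/6+(150,110)
f=lambda p:(proj([s['position']+M@np.array((p[0]+h,w,p[1])) for h in (.0095,-.0095)],d)-obs).ravel()
r=least_squares(f,[0,0]);print(r.x*1000,r.fun)
for y in (-.035,-.054):
  f=lambda p:(proj([s['position']+M@np.array((p[0]+h,y,p[1])) for h in (.0095,-.0095)],d)-obs2).ravel()
  r=least_squares(f,[0,0]);print(y,r.x*1000,r.fun)
wr=cam('wrist'); cv2.imwrite('pics/w5.png',cv2.resize(wr['frame'][270:450,80:560],None,fx=1.66,fy=1.66,interpolation=cv2.INTER_CUBIC))
E
```

```text
0.8497454877765259 [0.52589472 0.27240109 0.0692126 ]
[ -0.22927686 -34.27195782] [-0.38211177  0.38969232  0.39798871 -0.38901942]
-0.035 [ -7.05418949 -27.13263521] [ 2.68597175 -0.09232492 -2.76833212  0.07043593]
-0.054 [ 11.56106557 -47.1287914 ] [ 2.58250109 -0.01127171 -2.6632353  -0.0109172 ]
```

View pics/w5.png

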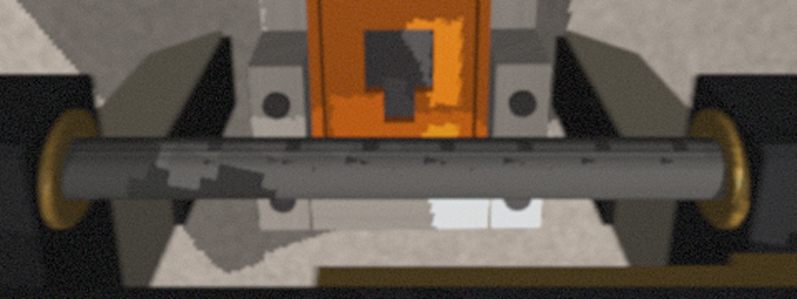

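The side-view fit is clean: the fingertips are at tool z ≈ −34 mm, 34 mm short of the reported TCP. The wrist view gave about −35 mm as well. So tip z = TCP z + 34, and I'll descend in stages.

```bash
python3 -m inch '[[[0,0,1,0,0],[0,0,0,0,0],[0,0,0,25,0],[0,0,0,20,0],[0,0,0,0,0]]]'; python3 - <<'E'
from h import *
m,b,q=np.load('poses.npy'); Rm,t=pose(m,0)
P=Rm.apply([-.005,0,0])+t
go([P[0],P[1],-.014],m[2]+np.pi/2)
f=cam('wrist')['frame'];cv2.imwrite('pics/w6.png',f)
E
```

```text
clock: 5.15
position: [0.5271, 0.2745, 0.0246]
ee_rot: [-0.342, 3.118, 0.004]
force: [-0.7, 0.1, 0.6]
width: 0.998
t 5.15 pos [527.1 274.5  24.6] toolx [-0.976 -0.217 -0.005] y [-0.217  0.976  0.002] z [ 0.005  0.003 -1.   ] F [-0.7  0.1  0.6] w 91.9 q [-0.53  0.57 -0.06  1.82  0.05  0.75  1.18]
shift tool [ 2.2 -1.1 38.6]
turn deg about tool z -0.3
after turn shift [ 2.2 -1.1 38.6]
```

View pics/w6.png

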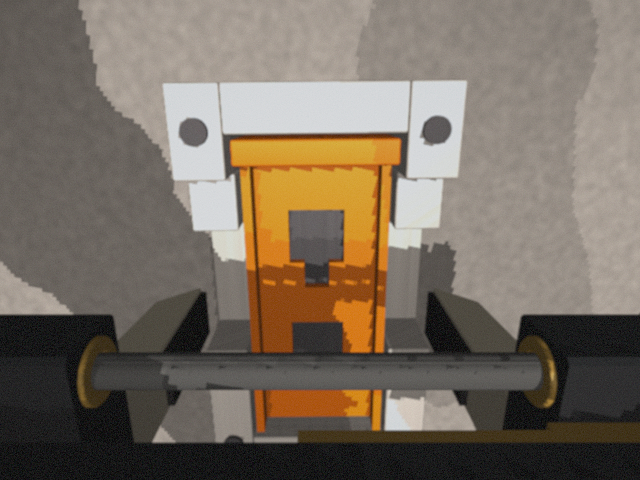

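```bash
cat >> h.py <<'E'
def wpnp(obj,px,w):
    """object pts (mm, object frame) -> pose of object in tool frame"""
    ok,r,t=cv2.solvePnP(np.array(obj,float)/1000,np.array(px,float),w['intrinsics'],None)
    e=cv2.projectPoints(np.array(obj,float)/1000,r,t,w['intrinsics'],None)[0][:,0]-px
    C=np.eye(4);C[:3,:3]=cv2.Rodrigues(r)[0];C[:3,3]=t[:,0]
    return w['T_tool_cam']@C, np.abs(e).max()
E
python3 - <<'E'
from h import *
w=cam('wrist')
# mould pts; image up = tool x = mould -x ; image right = tool +y = mould +y
obj=[(-95,-54,61),(-95,54,61),(-75,-32,59),(-75,32,59),(-65,-32,59),(-65,32,59),(-41,-13,30),(-41,13,30),(-15,-13,30),(-15,13,30),(75,-32,41),(75,32,41)]
px=[(163,83),(466,80),(231,139),(400,137),(231,165),(400,164),(289,211),(344,211),(289,262),(344,262),(257,432),(383,432)]
T,e=wpnp(obj,px,w);print(e)
Ti=np.linalg.inv(T);print('TCP in mould',Ti[:3,3]*1000,'\n',Ti[:3,:3].round(3)); print('tip',(Ti@[0,0,-.034,1])[:3]*1000)
E
```

```text
2.359630877996665
TCP in mould [-4.42609401 -0.02551512 25.33226115] 
 [[-1.     0.012 -0.014]
 [ 0.012  1.    -0.006]
 [ 0.014 -0.006 -1.   ]]
tip [-3.94902057  0.16704221 59.32836862]
```

The wrist fit puts the TCP at mould (−4.4, 0, 25.3), matching the reading, so the tool is centred. I'll continue the descent.

```bash
python3 -m inch '[[[0,0,0,15,0],[0,0,0,12,0],[0,0,0,6,0],[0,0,0,5,0],[0,0,0,0,0]]]'; python3 - <<'E'
from h import *
m,b,q=np.load('poses.npy'); Rm,t=pose(m,0)
P=Rm.apply([-.005,0,0])+t
go([P[0],P[1],-.014],m[2]+np.pi/2)
E
```

```text
clock: 5.75
position: [0.5302, 0.2764, -0.0118]
ee_rot: [-0.341, 3.112, 0.008]
force: [-0.5, -0.3, 0.1]
width: 1.001
t 5.75 pos [530.2 276.4 -11.8] toolx [-0.976 -0.217 -0.011] y [-0.217  0.976  0.004] z [ 0.01   0.006 -1.   ] F [-0.5 -0.3  0.1] w 92.1 q [-0.53  0.62 -0.06  1.84  0.05  0.67  1.17]
shift tool [ 5.4 -2.2  2.1]
turn deg about tool z -0.3
after turn shift [ 5.4 -2.2  2.1]
```

```bash
python3 -m inch '[[[0,5,-2,2,0],[0,0,0,0,0],[1,0,0,0,0],[1,0,0,0,0],[1,0,0,0,0],[1,0,0,0,0],[1,0,0,0,0],[1,0,0,0,0]]]' 35; python3 - <<'E'
from h import *
m,b,q=np.load('poses.npy'); Rm,t=pose(m,0)
P=Rm.apply([-.005,0,0])+t
go([P[0],P[1],-.014],m[2]+np.pi/2)
E
```

```text
clock: 6.55
position: [0.5257, 0.2743, -0.0131]
ee_rot: [-0.342, 3.111, 0.011]
force: [0.1, 0.4, -0.8]
width: 0.731
t 6.55 pos [525.7 274.3 -13.1] toolx [-0.976 -0.217 -0.013] y [-0.218  0.976  0.005] z [ 0.011  0.008 -1.   ] F [ 0.1  0.4 -0.8] w 67.2 q [-0.53  0.61 -0.06  1.86  0.05  0.66  1.17]
shift tool [ 0.6 -1.1  0.9]
turn deg about tool z -0.3
after turn shift [ 0.6 -1.1  0.9]
```

```bash
python3 -m inch '[[[1,0,0,0,0],[1,0,0,0,0],[1,0,0,0,0]]]' 35;  python3 -m inch '[[[1,0,0,-10,0],[1,0,0,-15,0],[1,0,0,-20,0],[1,0,0,-20,0],[1,0,0,-20,0],[1,0,0,-15,0],[1,0,0,0,0]]]' 35; python3 - <<'E'
from h import *
m,b,q=np.load('poses.npy')
go([q[0],q[1],.1],q[2]+np.pi/2)
cv2.imwrite('pics/s7.png',cam('side')['frame'])
E
```

```text
clock: 6.85
position: [0.5257, 0.2743, -0.0131]
ee_rot: [-0.342, 3.111, 0.01]
force: [-0.0, 1.5, -1.6]
width: 0.732
clock: 7.55
position: [0.5242, 0.2716, 0.0939]
ee_rot: [-0.34, 3.112, 0.008]
force: [-0.1, 1.0, -2.5]
width: 0.698
t 7.55 pos [524.2 271.6  93.9] toolx [-0.976 -0.216 -0.012] y [-0.216  0.976  0.004] z [ 0.011  0.006 -1.   ] F [-0.1  1.  -2.5] w 64.2 q [-0.52  0.47 -0.06  1.78  0.04  0.88  1.19]
shift tool [  21.3 -266.3   -7.4]
turn deg about tool z 13.4
after turn shift [ -40.8 -264.    -7.4]
```

View pics/s7.png

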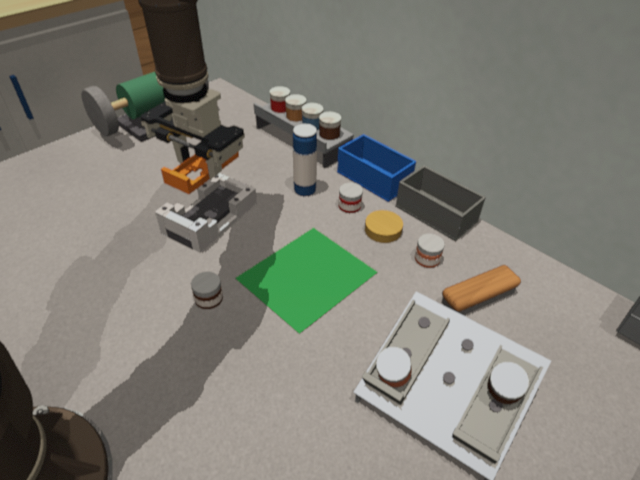

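The tray is held (width 64 mm, side view shows it clear above the mould). I'll carry it to the mat with a slight yaw towards the board's.

```bash
python3 -m inch '[[[1,2,-30,0,0],[1,2,-40,0,0],[1,2,-40,0,0],[1,2,-40,0,0],[1,2,-40,0,0],[1,2,-40,0,0],[1,2,-30,0,0],[1,0,-5,0,2],[1,0,0,0,2],[1,0,0,0,0]]]'; python3 - <<'E'
from h import *
m,b,q=np.load('poses.npy')
go([q[0],q[1],-.02],.1525+np.pi/2)
E
```

```text
clock: 8.6
position: [0.5638, 0.0006, 0.0851]
ee_rot: [-0.23, 3.132, 0.008]
force: [-0.5, 0.7, -2.8]
width: 0.692
t 8.6 pos [563.8   0.6  85.1] toolx [-0.989 -0.146 -0.001] y [-0.146  0.989  0.005] z [ 0.001  0.005 -1.   ] F [-0.5  0.7 -2.8] w 63.7 q [-0.09  0.45 -0.01  1.85 -0.    0.84  1.62]
shift tool [  2.2   6.2 105.1]
turn deg about tool z -0.3
after turn shift [  2.2   6.2 105.1]
```

```bash
python3 -m inch '[[[1,2,6,0,0],[1,0,0,30,0],[1,0,0,30,0],[1,0,0,20,0],[1,0,0,14,0],[1,0,0,8,0],[1,0,0,0,0]]]'; python3 - <<'E'
from h import *
m,b,q=np.load('poses.npy')
go([q[0],q[1],-.03],.1525+np.pi/2)
d=cam('side')['frame']; cv2.imwrite('pics/s8.png',cv2.resize(d[170:320,220:400],None,fx=4,fy=4))
E
```

```text
clock: 9.3
position: [0.56, 0.0226, -0.0195]
ee_rot: [-0.26, 3.128, 0.018]
force: [0.2, 0.1, -0.7]
width: 0.693
t 9.3 pos [560.   22.6 -19.5] toolx [-0.986 -0.165 -0.004] y [-0.165  0.986  0.011] z [ 0.002  0.012 -1.   ] F [ 0.2  0.1 -0.7] w 63.7 q [-0.11  0.59 -0.02  1.94  0.    0.61  1.6 ]
shift tool [  1.9 -15.7  10.3]
turn deg about tool z 0.8
after turn shift [  1.7 -15.7  10.3]
```

View pics/s8.png

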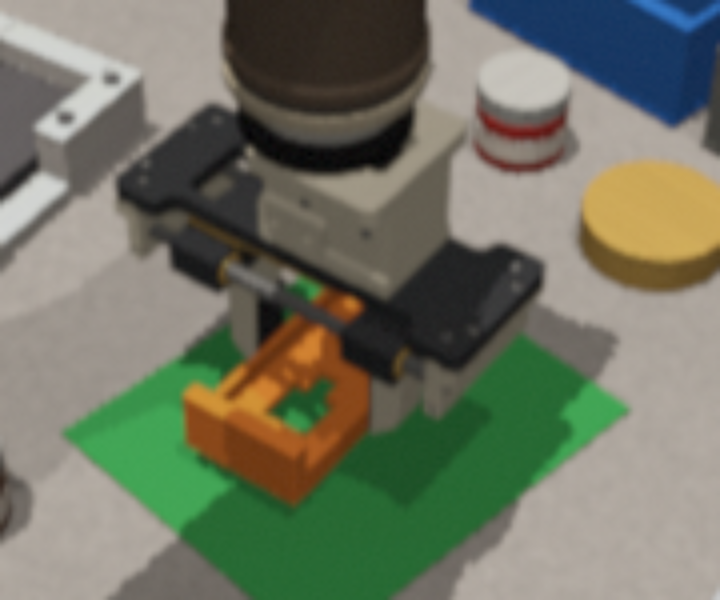

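```bash
python3 -m inch '[[[1,0,0,4,0],[1,0,0,3,0],[1,0,0,0,0]]]';python3 -m inch '[[[1,0,0,2,0],[1,0,0,0,0]]]'; python3 -m inch '[[[1,0,0,2,0],[1,0,0,0,0]]]'
```

```text
clock: 9.65
position: [0.562, 0.024, -0.0243]
ee_rot: [-0.262, 3.123, 0.019]
force: [0.1, -0.9, -2.9]
width: 0.691
clock: 9.85
position: [0.5626, 0.0238, -0.0258]
ee_rot: [-0.261, 3.122, 0.019]
force: [-0.6, 0.2, -2.0]
width: 0.692
clock: 10.05
position: [0.5629, 0.0236, -0.0277]
ee_rot: [-0.26, 3.121, 0.018]
force: [0.5, -0.3, -2.5]
width: 0.692
```

```bash
python3 -m inch '[[[1,0,0,2,0],[1,0,0,0,0]]]';python3 -m inch '[[[1,0,0,2,0],[1,0,0,0,0]]]'; python3 - <<'E'
from h import *
go(None)
d=cam('side')['frame']; cv2.imwrite('pics/s9.png',cv2.resize(d[210:310,240:360],None,fx=6,fy=6,interpolation=cv2.INTER_CUBIC))
E
```

```text
clock: 10.25
position: [0.563, 0.0235, -0.0298]
ee_rot: [-0.26, 3.121, 0.018]
force: [0.2, -0.4, -2.2]
width: 0.693
clock: 10.45
position: [0.5636, 0.0237, -0.0311]
ee_rot: [-0.26, 3.12, 0.018]
force: [-0.1, -0.6, -2.1]
width: 0.694
t 10.45 pos [563.6  23.7 -31.1] toolx [-0.986 -0.166 -0.011] y [-0.166  0.986  0.011] z [ 0.009  0.013 -1.   ] F [-0.1 -0.6 -2.1] w 63.8 q [-0.11  0.61 -0.02  1.94  0.    0.58  1.6 ]
```

View pics/s9.png

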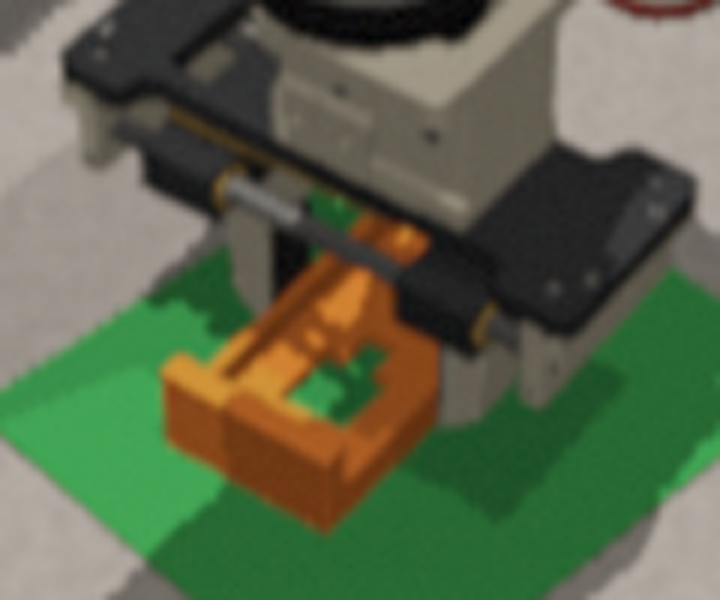

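```bash
python3 - <<'E'
from h import *
s=arm.observe(); d=cam('side'); M=R.from_rotvec(s['ee_rot']).as_matrix()
for dz in (30,34,38,42,46):
  # tray pt -> tool: x_t = -(x+5)... tool x=-(tx+5), y=ty, z=-(dz+tz)
  P=[s['position']+M@(np.array([-(x+5),y,-(dz+z)])/1000) for x,y,z in [(-75,-32,0),(-75,-32,34),(-75,32,34),(-75,32,0)]]
  print(dz,((proj(P,d)-(240,210))*6).round().tolist(),round(P[0][2]*1000,1))
E
```

```text
30 [[318.0, 548.0], [316.0, 477.0], [150.0, 382.0], [156.0, 454.0]] -2.3
34 [[318.0, 540.0], [316.0, 468.0], [150.0, 374.0], [156.0, 446.0]] 1.7
38 [[317.0, 531.0], [316.0, 459.0], [149.0, 365.0], [155.0, 437.0]] 5.7
42 [[317.0, 523.0], [315.0, 451.0], [148.0, 356.0], [154.0, 429.0]] 9.7
46 [[317.0, 515.0], [315.0, 442.0], [148.0, 347.0], [154.0, 421.0]] 13.7
```

The tray's lip corners in the side view (330,530), (162,440) match an underside about 6 mm up, so it's ~3 mm over the mat. I'll lower until contact, then release.

```bash
python3 -m inch '[[[1,0,0,2,0],[1,0,0,0,0]]]' 15; python3 -m inch '[[[1,0,0,1.5,0],[1,0,0,0,0]]]' 6
```

```text
clock: 10.75
position: [0.5636, 0.0237, -0.0312]
ee_rot: [-0.26, 3.12, 0.018]
force: [0.6, -0.2, -3.1]
width: 0.696
clock: 10.95
position: [0.5639, 0.0237, -0.0314]
ee_rot: [-0.26, 3.119, 0.018]
force: [-1.3, 0.6, -0.2]
width: 0.696
```

```bash
python3 -m inch '[[[0.25,0,0,0,0],[0.2,0,0,0,0],[0,0,0,0,0],[0,0,0,0,0]]]' 6; python3 -m inch '[[[0,0,0,0,0],[0,0,0,0,0],[0,0,0,0,0]]]' 6;python3 -m inch '[[[0,0,0,-20,0],[0,0,0,-30,0],[0,0,0,-40,0],[0,0,0,-30,0],[0,0,0,-20,0]]]' 6; python3 - <<'E'
from h import *
go(None)
cv2.imwrite('pics/s10.png',cam('side')['frame'])
w=cam('wrist')['frame']; cv2.imwrite('pics/w10.png',w)
E
```

```text
clock: 11.35
position: [0.5649, 0.025, -0.0313]
ee_rot: [-0.261, 3.117, 0.02]
force: [-0.5, 1.5, 3.6]
width: 0.925
clock: 11.65
position: [0.5651, 0.0257, -0.0312]
ee_rot: [-0.261, 3.117, 0.021]
force: [-0.6, 1.7, 4.9]
width: 1.003
clock: 12.15
position: [0.5594, 0.0207, 0.1085]
ee_rot: [-0.259, 3.128, 0.017]
force: [0.8, 0.4, -0.1]
width: 0.996
t 12.15 pos [559.4  20.7 108.5] toolx [-0.986 -0.164 -0.004] y [-0.165  0.986  0.01 ] z [ 0.002  0.011 -1.   ] F [ 0.8  0.4 -0.1] w 91.6 q [-0.11  0.41 -0.02  1.84 -0.    0.89  1.61]
```

View pics/w10.png

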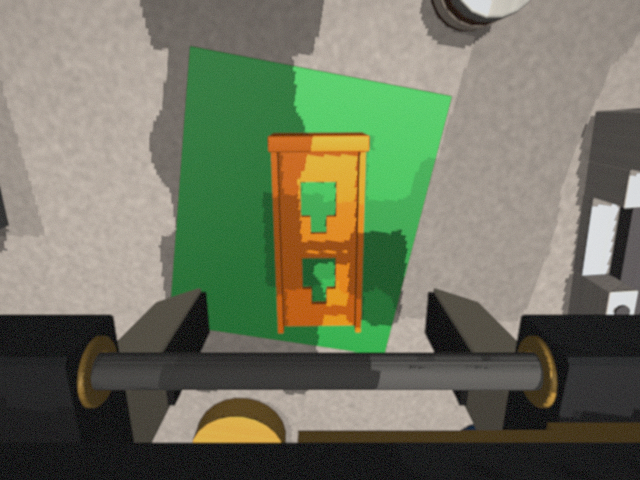

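View pics/s10.png

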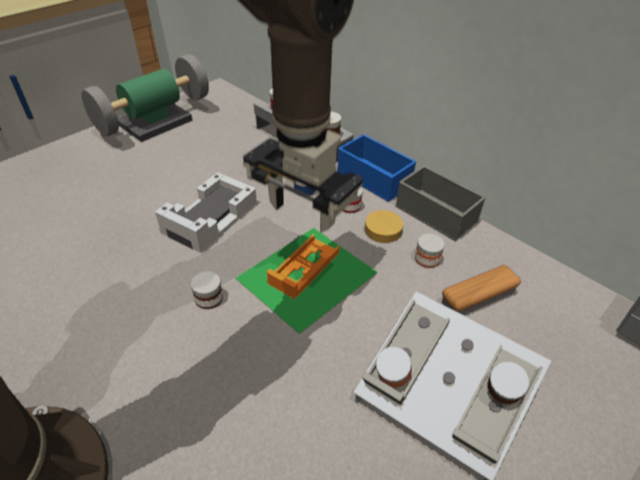

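The tray lies flat on the mat (wrist view: lip at rows ~135–151, columns 268–370). I'll fit its pose from the wrist picture.

```bash
cat >> h.py <<'E'
def wfit(obj,px,w,s,z,x0,tilt=0):
    M=R.from_rotvec(s['ee_rot']).as_matrix(); Ti=np.linalg.inv(w['T_tool_cam']); L=np.array(obj)/1000.
    def f(p):
        r,t=pose(p,z,tilt); W=r.apply(L)+t; q=(M.T@(W-s['position']).T).T; c=q@Ti[:3,:3].T+Ti[:3,3]; v=c@w['intrinsics'].T
        return (v[:,:2]/v[:,2:]-px).ravel()
    r=least_squares(f,x0,loss='soft_l1'); return r.x,f(r.x).reshape(-1,2).round(1).tolist()
E
python3 - <<'E'
from h import *
s=arm.observe(); w=cam('wrist')
c=cv2.resize(w['frame'][120:345,250:390],None,fx=3.5,fy=3.5,interpolation=cv2.INTER_CUBIC)[:600]
w=cam('wrist'); s=arm.observe()
c=cv2.resize(w['frame'][120:290,250:390],None,fx=3.5,fy=3.5,interpolation=cv2.INTER_CUBIC)
cv2.imwrite('pics/w11.png',c)
obj=[(-75,-32,34),(-75,32,34),(-65,-32,34),(-65,32,34),(-41,-13,5),(-41,13,5),(-15,-13,5),(-15,13,5),(75,-32,16),(75,32,16)]
px=[(268,135),(370,136),(268,151),(370,151),(301,182),(336,182),(301,216),(337,216),(278,332),(361,332)]
p,e=wfit(obj,px,w,s,.003,[.56,.02,.15]);print(p,e); np.save('tray.npy',p)
r,t=pose(p,.003); L=r.apply([-.07,0,.034])+t; print(L)
go([L[0],L[1],.05],p[2])
E
```

```text
[0.56711081 0.02458271 0.17001662] [[-1.0, -0.5], [1.4, -2.1], [-0.4, 0.2], [0.9, -0.5], [-0.8, -0.5], [1.1, -0.7], [-0.2, 1.3], [-0.2, 1.1], [-0.5, 3.5], [0.3, 2.6]]
[0.49812007 0.0127388  0.037     ]
t 12.35 pos [559.   20.8 106.5] toolx [-0.986 -0.165 -0.003] y [-0.165  0.986  0.011] z [ 0.001  0.011 -1.   ] F [-0.1 -0.4 -0.7] w 92.2 q [-0.11  0.42 -0.02  1.84 -0.    0.88  1.61]
shift tool [61.5  1.5 56.4]
turn deg about tool z 89.7
after turn shift [  1.7 -61.5  56.4]
```

View pics/w11.png

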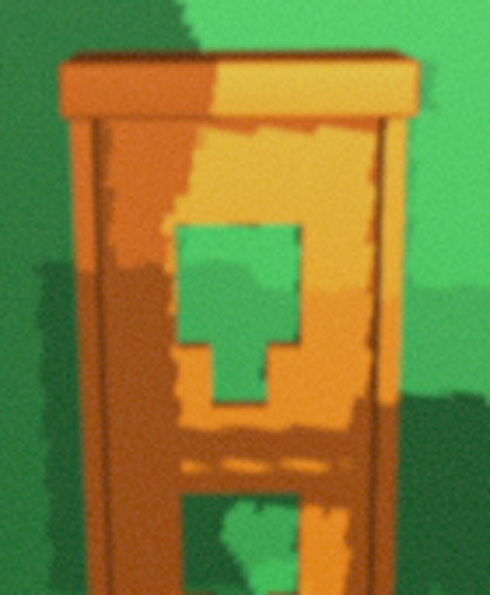

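The fit puts the tray at (0.567, 0.025), yaw 0.17, with the lip at (0.498, 0.013). I'll turn the jaws 90° and go over the lip.

```bash
python3 -m inch '[[[0,0,0,0,8.3],[0,0,0,0,8.3],[0,0,0,0,8.3],[0,0,0,0,8.3],[0,0,0,0,8.3],[0,0,0,0,8.3],[0,0,0,0,8.3],[0,0,0,0,8.3],[0,0,0,0,8.3],[0,0,0,0,8.3],[0,0,0,0,7],[0,0,-35,0,0]]]'; python3 - <<'E'
from h import *
p=np.load('tray.npy'); r,t=pose(p,.003); L=r.apply([-.07,0,.034])+t
go([L[0],L[1],.05],p[2])
E
```

```text
clock: 13.55
position: [0.514, 0.0125, 0.0882]
ee_rot: [-2.086, -2.322, 0.028]
force: [0.0, -0.1, 0.9]
width: 0.998
t 13.55 pos [514.   12.5  88.2] toolx [-0.107  0.994  0.003] y [ 0.994  0.107 -0.027] z [-0.027  0.    -1.   ] F [ 0.  -0.1  0.9] w 91.8 q [-0.42  0.4   0.39  1.96 -0.21  0.84  0.19]
shift tool [  1.8 -14.8  38.7]
turn deg about tool z -3.6
after turn shift [  2.8 -14.6  38.7]
```

```bash
python3 -m inch '[[[0,0,0,0,-3.6],[0,3,-15,15,0],[0,0,0,0,0]]]'; python3 - <<'E'
from h import *
p=np.load('tray.npy'); r,t=pose(p,.003); L=r.apply([-.07,0,.034])+t
go([L[0],L[1],-.02],p[2])
w=cam('wrist'); cv2.imwrite('pics/w12.png',w['frame'])
E
```

```text
clock: 13.85
position: [0.4893, 0.011, 0.0688]
ee_rot: [-2.006, -2.381, 0.043]
force: [0.2, 0.1, 0.5]
width: 0.999
t 13.85 pos [489.3  11.   68.8] toolx [-0.169  0.986  0.004] y [ 0.985  0.169 -0.039] z [-0.039 -0.003 -0.999] F [0.2 0.1 0.5] w 91.9 q [-0.41  0.4   0.37  2.03 -0.2   0.79  0.25]
shift tool [-0.1 12.4 88.3]
turn deg about tool z 0.0
after turn shift [-0.1 12.4 88.3]
```

View pics/w12.png

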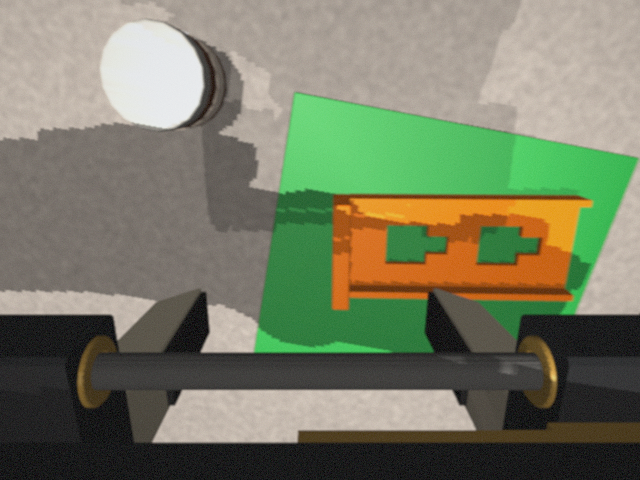

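```bash
python3 -m inch '[[[0,0,12,10,0],[0,0,0,25,0],[0,0,0,20,0],[0,0,0,0,0]]]'; python3 - <<'E'
from h import *
p=np.load('tray.npy'); r,t=pose(p,.003); L=r.apply([-.07,0,.034])+t
go([L[0],L[1],-.02],p[2])
E
```

```text
clock: 14.3
position: [0.506, 0.0125, 0.0128]
ee_rot: [-2.011, -2.384, 0.039]
force: [-1.0, -0.2, -0.0]
width: 1.0
t 14.3 pos [506.   12.5  12.8] toolx [-0.169  0.986  0.001] y [ 0.985  0.169 -0.034] z [-0.033 -0.004 -0.999] F [-1.  -0.2 -0. ] w 92.0 q [-0.37  0.51  0.33  2.04 -0.25  0.67  0.29]
shift tool [ 1.5 -6.6 33.1]
turn deg about tool z -0.0
after turn shift [ 1.5 -6.6 33.1]
```

```bash
python3 -m inch '[[[0,1,-7,14,0],[0,0,0,12,0],[0,0,0,0,0]]]'; python3 - <<'E'
from h import *
p=np.load('tray.npy'); r,t=pose(p,.003); L=r.apply([-.07,0,.034])+t
go([L[0]-.0015,L[1],-.021],p[2])
d=cam('side')['frame']; cv2.imwrite('pics/s13.png',cv2.resize(d[210:310,230:370],None,fx=5.5,fy=5.5,interpolation=cv2.INTER_CUBIC))
E
```

```text
clock: 14.6
position: [0.5007, 0.0119, -0.0126]
ee_rot: [-2.012, -2.385, 0.038]
force: [0.3, -0.7, 0.6]
width: 1.0
t 14.6 pos [500.7  11.9 -12.6] toolx [-0.168  0.986  0.   ] y [ 0.985  0.168 -0.032] z [-0.031 -0.005 -0.999] F [ 0.3 -0.7  0.6] w 92.0 q [-0.36  0.54  0.31  2.07 -0.28  0.6   0.31]
shift tool [ 1.6 -3.6  8.5]
turn deg about tool z -0.1
after turn shift [ 1.6 -3.6  8.5]
```

View pics/s13.png

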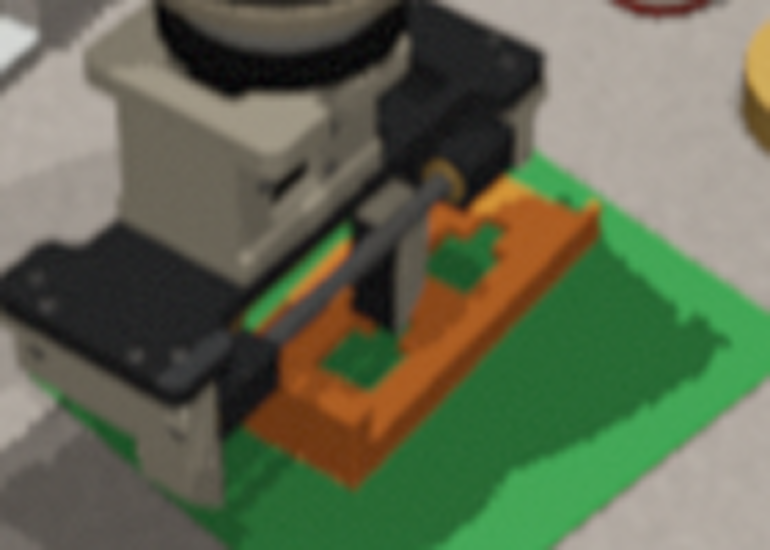

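The side view shows the fingers straddling the lip, with the inner tip above the plate between the openings. I'll go 6 mm lower and close.

```bash
python3 -m inch '[[[0,1,-3,6,0],[0.5,0,0,0,0],[0.6,0,0,0,0],[0.7,0,0,0,0],[1,0,0,0,0],[1,0,0,0,0],[1,0,0,0,0],[1,0,0,0,0],[1,0,0,0,0],[1,0,0,0,0],[1,0,0,0,0]]]' 10; python3 - <<'E'
from h import *
go(None)
E
```

```text
clock: 15.75
position: [0.5002, 0.0126, -0.0159]
ee_rot: [-2.015, -2.388, 0.032]
force: [-0.7, 0.5, -0.4]
width: 0.178
t 15.75 pos [500.2  12.6 -15.9] toolx [-0.168  0.986  0.   ] y [ 0.985  0.168 -0.027] z [-0.026 -0.004 -1.   ] F [-0.7  0.5 -0.4] w 16.4 q [-0.36  0.55  0.3   2.07 -0.28  0.59  0.31]
```

```bash
python3 -m inch '[[[1,0,0,0,0],[1,0,0,0,0],[1,0,0,0,0]]]' 50; python3 -m inch '[[[1,0,0,0,0],[1,0,0,-5,0],[1,0,0,-10,0],[1,0,0,-20,0],[1,0,0,-20,0],[1,0,0,0,0]]]' 50; python3 - <<'E'
from h import *
go([.544,.084,.5],.1525)
d=cam('side')['frame']; cv2.imwrite('pics/s14.png',cv2.resize(d[170:310,220:380],None,fx=4,fy=4,interpolation=cv2.INTER_CUBIC))
E
```

```text
clock: 16.05
position: [0.5003, 0.0126, -0.0157]
ee_rot: [-2.015, -2.388, 0.031]
force: [-1.2, 0.2, 2.0]
width: 0.105
clock: 16.65
position: [0.5002, 0.0125, 0.042]
ee_rot: [-2.014, -2.385, 0.036]
force: [1.0, -0.3, -2.6]
width: 0.105
t 16.65 pos [500.2  12.5  42. ] toolx [-0.168  0.986  0.   ] y [ 0.985  0.168 -0.03 ] z [-0.03  -0.005 -1.   ] F [ 1.  -0.3 -2.6] w 9.7 q [-0.4   0.45  0.36  2.03 -0.23  0.72  0.27]
shift tool [  63.3   41.3 -459.5]
turn deg about tool z 0.9
after turn shift [  63.9   40.3 -459.5]
```

View pics/s14.png

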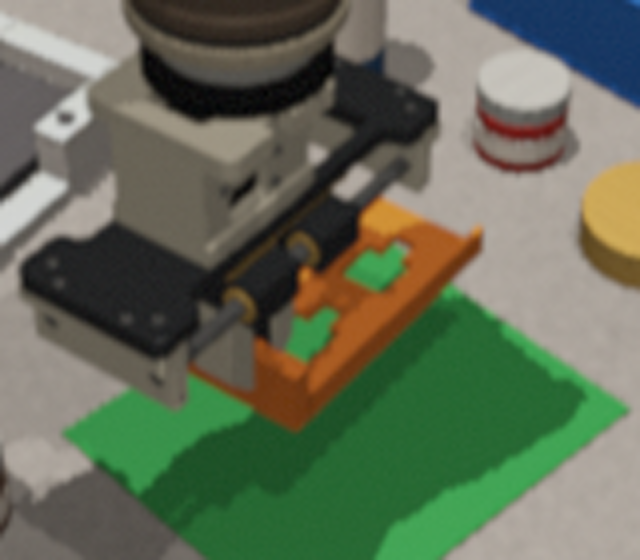

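The tray is held by the lip (width 9.7 mm). The moves give no pitch command, so I'll try raising the arm towards its wrist-joint limit. There the tool should lean outward, which is the 20° pitch I need. I'll do it in small, checked steps.

```bash
python3 -m inch '[[[1,0,0,-20,0],[1,5,3,-30,0],[1,5,3,-40,0],[1,5,3,-40,0],[1,5,3,-40,0],[1,5,3,-40,0],[1,5,3,-40,0],[1,5,3,-40,0],[1,5,3,-30,0],[1,5,3,-20,0],[1,0,0,0,0]]]' 50; python3 - <<'E'
from h import *
go([.544,.084,.5],.1525)
E
```

```text
clock: 17.8
position: [0.525, 0.0658, 0.3823]
ee_rot: [-2.003, -2.375, 0.06]
force: [0.4, -1.3, -4.1]
width: 0.104
t 17.8 pos [525.   65.8 382.3] toolx [-0.169  0.986  0.001] y [ 0.984  0.169 -0.051] z [-0.051 -0.008 -0.999] F [ 0.4 -1.3 -4.1] w 9.6 q [-0.56  0.22  0.44  1.45 -0.09  1.55  0.04]
shift tool [  14.8   15.7 -118.7]
turn deg about tool z 1.0
after turn shift [  15.1   15.4 -118.7]
```

```bash
python3 -m inch '[[[1,5,5,-30,0],[1,5,5,-30,0],[1,5,5,-25,0],[1,0,0,-20,0],[1,0,0,-15,0],[1,0,0,0,0]]]' 50; python3 - <<'E'
from h import *
go(None,.1525)
E
```

```text
clock: 18.4
position: [0.5419, 0.0836, 0.4923]
ee_rot: [-1.997, -2.365, 0.085]
force: [0.6, -0.5, -2.4]
width: 0.104
t 18.4 pos [541.9  83.6 492.3] toolx [-0.168  0.986 -0.001] y [ 0.983  0.167 -0.071] z [-0.069 -0.013 -0.998] F [ 0.6 -0.5 -2.4] w 9.6 q [-0.54  0.29  0.46  1.1  -0.12  1.85  0.04]
turn deg about tool z 0.9
after turn shift
```

```bash
python3 -m inch '[[[1,0,0,-20,0],[1,0,0,-20,0],[1,0,0,-20,0],[1,0,0,-20,0],[1,0,0,0,0]]]' 50; python3 - <<'E'
from h import *
go(None,.1525)
E
```

```text
clock: 18.9
position: [0.5448, 0.0837, 0.5485]
ee_rot: [-2.001, -2.365, 0.082]
force: [1.2, 0.2, -2.0]
width: 0.102
t 18.9 pos [544.8  83.7 548.5] toolx [-0.166  0.986 -0.002] y [ 0.984  0.166 -0.068] z [-0.067 -0.013 -0.998] F [ 1.2  0.2 -2. ] w 9.3 q [-0.45  0.32  0.35  0.91 -0.11  2.    0.01]
turn deg about tool z 0.8
after turn shift
```

```bash
python3 -m inch '[[[1,0,0,-20,0],[1,0,0,-20,0],[1,0,0,-20,0]]]' 50; python3 - <<'E'
from h import *
go(None,.1525)
E
```

```text
clock: 19.2
position: [0.5389, 0.0827, 0.5688]
ee_rot: [-2.018, -2.384, 0.039]
force: [1.0, -0.2, -0.8]
width: 0.105
t 19.2 pos [538.9  82.7 568.8] toolx [-0.165  0.986 -0.003] y [ 0.986  0.165 -0.031] z [-0.03  -0.008 -1.   ] F [ 1.  -0.2 -0.8] w 9.6 q [-0.47  0.29  0.38  0.89 -0.11  2.    0.01]
turn deg about tool z 0.8
after turn shift
```

The tilt works: with joint 6 at its stop, the tool leans outward. I'll carry on.

```bash
python3 -m inch '[[[1,0,0,-20,0],[1,0,0,-20,0],[1,0,0,-20,0],[1,0,0,-20,0],[1,0,0,-20,0],[1,0,0,-20,0]]]' 50; python3 - <<'E'
from h import *
go(None,.1525)
E
```

```text
clock: 19.8
position: [0.5211, 0.0802, 0.6189]
ee_rot: [1.997, 2.362, 0.079]
force: [-0.1, -0.2, -2.3]
width: 0.104
t 19.8 pos [521.1  80.2 618.9] toolx [-0.166  0.986 -0.003] y [0.984 0.166 0.069] z [ 0.069  0.009 -0.998] F [-0.1 -0.2 -2.3] w 9.6 q [-0.57  0.22  0.47  0.87 -0.11  2.    0.01]
turn deg about tool z 0.8
after turn shift
```

```bash
python3 -m inch '[[[1,0,0,-25,0],[1,0,0,-25,0],[1,0,0,-25,0],[1,0,0,-25,0],[1,0,0,-25,0],[1,0,0,-25,0],[1,0,0,-25,0],[1,0,0,-25,0]]]' 50; python3 - <<'E'
from h import *
go(None,.1525)
E
```

```text
clock: 20.6
position: [0.4792, 0.072, 0.6983]
ee_rot: [1.925, 2.274, 0.266]
force: [-0.3, 0.6, -0.9]
width: 0.106
t 20.6 pos [479.2  72.  698.3] toolx [-0.165  0.986 -0.   ] y [0.96  0.161 0.231] z [ 0.228  0.038 -0.973] F [-0.3  0.6 -0.9] w 9.7 q [-1.01  0.07  0.88  0.86 -0.07  2.   -0.  ]
turn deg about tool z 0.8
after turn shift
```

```bash
python3 -m inch '[[[1,0,0,-25,0],[1,0,0,-25,0],[1,0,0,-25,0]]]' 50; python3 - <<'E'
from h import *
go(None,.1525)
E
```

```text
clock: 20.9
position: [0.4629, 0.0712, 0.725]
ee_rot: [1.891, 2.248, 0.337]
force: [0.8, 1.4, -2.4]
width: 0.102
t 20.9 pos [462.9  71.2 725. ] toolx [-0.172  0.985  0.005] y [0.943 0.163 0.29 ] z [ 0.284  0.055 -0.957] F [ 0.8  1.4 -2.4] w 9.4 q [-1.12  0.    0.87  0.84  0.02  2.   -0.07]
turn deg about tool z 1.2
after turn shift
```

```bash
python3 -m inch '[[[1,0,0,-20,0],[1,0,0,0,0]]]' 50; python3 - <<'E'
from h import *
go(None,.1525)
E
```

```text
clock: 21.1
position: [0.4571, 0.0718, 0.7334]
ee_rot: [1.877, 2.246, 0.363]
force: [1.2, -0.9, -1.8]
width: 0.105
t 21.1 pos [457.1  71.8 733.4] toolx [-0.179  0.984  0.009] y [0.937 0.167 0.308] z [ 0.301  0.064 -0.951] F [ 1.2 -0.9 -1.8] w 9.6 q [-0.93 -0.    0.65  0.83  0.03  2.   -0.09]
turn deg about tool z 1.7
after turn shift
```

Pitch is now 18°. Next I'll work out the way over to the rack.

```bash
cat >> h.py <<'E'
def goB(x,y,z,tcp=(-70,0,-19)):
    m,b,q=np.load('poses.npy'); r,t=pose(b,.066,np.radians(20))
    s=arm.observe(); M=R.from_rotvec(s['ee_rot']).as_matrix()
    Tr=M@np.array([[0,1,0],[1,0,0],[0,0,-1.]])  # tray axes: x=tool y, y=tool x, z=-tool z
    o=s['position']-Tr@(np.array(tcp)/1000)
    ob=r.inv().apply(o-t)*1000; Rb=r.as_matrix().T@Tr
    print('tray in board',ob.round(1),'zaxis',Rb[:,2].round(3),'xaxis',Rb[:,0].round(3))
    print('shift tool to tray at',(x,y,z),(M.T@(r.apply(np.array([x,y,z])/1000)+t-o)*1000).round(1))
E
python3 - <<'E'
from h import *
go(None,.1525);goB(23,0,100)
E
```

```text
t 21.1 pos [457.1  71.8 733.4] toolx [-0.179  0.984  0.009] y [0.937 0.167 0.308] z [ 0.301  0.064 -0.951] F [ 1.2 -0.9 -1.8] w 9.6 q [-0.93 -0.    0.65  0.83  0.03  2.   -0.09]
turn deg about tool z 1.7
after turn shift 
tray in board [289.3 407.3 647.1] zaxis [ 0.037 -0.017  0.999] xaxis [ 0.999  0.023 -0.036]
shift tool to tray at (23, 0, 100) [-411.2 -255.6  549.4]
```

```bash
python3 -m inch '[[[1,-15,-10,20,0],[1,-20,-13,27,0],[1,-20,-13,27,0],[1,-20,-13,27,0],[1,-20,-13,27,0],[1,-20,-13,27,0],[1,-20,-13,27,0],[1,-20,-13,27,0],[1,-20,-13,27,0],[1,-20,-13,27,0]]]' 50; python3 - <<'E'
from h import *
go(None,.1525);goB(23,0,100)
E
```

```text
clock: 22.1
position: [0.4511, -0.1394, 0.4238]
ee_rot: [1.904, 2.241, 0.366]
force: [0.2, 0.3, -2.0]
width: 0.104
t 22.1 pos [ 451.1 -139.4  423.8] toolx [-0.165  0.986  0.023] y [0.942 0.151 0.299] z [ 0.292  0.071 -0.954] F [ 0.2  0.3 -2. ] w 9.6 q [-0.89 -0.36  0.85  1.76  0.21  1.32  0.12]
turn deg about tool z 0.8
after turn shift 
tray in board [147.8 198.2 368.5] zaxis [ 0.045 -0.026  0.999] xaxis [ 0.999  0.006 -0.045]
shift tool to tray at (23, 0, 100) [-204.6 -113.7  268.7]
```

```bash
python3 -m inch '[[[1,-20,-10,20,0],[1,-20,-10,20,0],[1,-20,-10,20,0],[1,-20,-10,20,0]]]' 50; python3 - <<'E'
from h import *
go(None,.1525);goB(23,0,100)
E
```

```text
clock: 22.5
position: [0.445, -0.2259, 0.3224]
ee_rot: [1.924, 2.24, 0.365]
force: [0.9, -1.3, -1.8]
width: 0.103
t 22.5 pos [ 445.  -225.9  322.4] toolx [-0.156  0.987  0.033] y [0.947 0.14  0.29 ] z [ 0.282  0.077 -0.956] F [ 0.9 -1.3 -1.8] w 9.5 q [-0.98 -0.38  1.19  1.9   0.23  1.12  0.31]
turn deg about tool z 0.2
after turn shift 
tray in board [ 95.3 112.6 279.2] zaxis [ 0.054 -0.033  0.998] xaxis [ 0.998 -0.006 -0.055]
shift tool to tray at (23, 0, 100) [-118.9  -61.7  179. ]
```

```bash
python3 -m inch '[[[1,-20,-10,15,0],[1,-20,-10,15,0],[1,-20,-10,15,0]]]' 50; python3 - <<'E'
from h import *
go(None,.1525);goB(23,0,100)
E
```

```text
clock: 22.8
position: [0.4267, -0.273, 0.2728]
ee_rot: [1.909, 2.24, 0.354]
force: [0.1, 0.1, -2.2]
width: 0.105
t 22.8 pos [ 426.7 -273.   272.8] toolx [-0.161  0.987  0.019] y [0.945 0.149 0.293] z [ 0.286  0.065 -0.956] F [ 0.1  0.1 -2.2] w 9.7 q [-1.02 -0.44  1.32  1.97  0.31  1.04  0.37]
turn deg about tool z 0.6
after turn shift 
tray in board [ 54.6  69.7 241.4] zaxis [ 0.052 -0.021  0.998] xaxis [ 0.999  0.003 -0.052]
shift tool to tray at (23, 0, 100) [-72.6 -24.5 141.3]
```

Joints 2 and 3 are at their stops. The goal is further out and lower, which should free them, so I'll go outward first.

```bash
python3 -m inch '[[[1,-10,25,0,0],[1,-10,25,0,0],[1,-10,25,0,0]]]' 50; python3 - <<'E'
from h import *
go(None,.1525);goB(23,0,100)
E
```

```text
clock: 23.1
position: [0.4709, -0.2624, 0.3086]
ee_rot: [1.889, 2.223, 0.341]
force: [0.5, -0.4, -1.7]
width: 0.103
t 23.1 pos [ 470.9 -262.4  308.6] toolx [-0.161  0.987 -0.006] y [0.94  0.155 0.304] z [ 0.301  0.043 -0.953] F [ 0.5 -0.4 -1.7] w 9.4 q [-1.13 -0.44  1.32  1.88  0.35  1.09  0.27]
turn deg about tool z 0.5
after turn shift 
tray in board [109.2  74.5 260.3] zaxis [0.04  0.003 0.999] xaxis [ 0.999  0.01  -0.04 ]
shift tool to tray at (23, 0, 100) [-73.1 -80.5 163.8]
```

I need to understand the elbow configuration here. I'll fit a kinematic model to the readings I've logged.

```bash
cat > fk.py <<'E'
import numpy as np
from scipy.optimize import least_squares
from scipy.spatial.transform import Rotation as R
D='''281.2 557.9 191.2|-0.893 0.45 0|0 -0.001 -1|-1.21 0.43 0.02 1.57 -0.01 1.13 -0.08
532.4 263.6 122|-0.994 -0.111 0.001|-0.001 -0.001 -1|-0.53 0.45 -0.03 1.73 0.02 0.96 1.12
530.2 276.4 -11.8|-0.976 -0.217 -0.011|0.01 0.006 -1|-0.53 0.62 -0.06 1.84 0.05 0.67 1.17
560 22.6 -19.5|-0.986 -0.165 -0.004|0.002 0.012 -1|-0.11 0.59 -0.02 1.94 0 0.61 1.6
514 12.5 88.2|-0.107 0.994 0.003|-0.027 0 -1|-0.42 0.4 0.39 1.96 -0.21 0.84 0.19
500.7 11.9 -12.6|-0.168 0.986 0|-0.031 -0.005 -0.999|-0.36 0.54 0.31 2.07 -0.28 0.6 0.31
525 65.8 382.3|-0.169 0.986 0.001|-0.051 -0.008 -0.999|-0.56 0.22 0.44 1.45 -0.09 1.55 0.04
544.8 83.7 548.5|-0.166 0.986 -0.002|-0.067 -0.013 -0.998|-0.45 0.32 0.35 0.91 -0.11 2 0.01
521.1 80.2 618.9|-0.166 0.986 -0.003|0.069 0.009 -0.998|-0.57 0.22 0.47 0.87 -0.11 2 0.01
479.2 72 698.3|-0.165 0.986 0|0.228 0.038 -0.973|-1.01 0.07 0.88 0.86 -0.07 2 0
457.1 71.8 733.4|-0.179 0.984 0.009|0.301 0.064 -0.951|-0.93 0 0.65 0.83 0.03 2 -0.09
451.1 -139.4 423.8|-0.165 0.986 0.023|0.292 0.071 -0.954|-0.89 -0.36 0.85 1.76 0.21 1.32 0.12
445 -225.9 322.4|-0.156 0.987 0.033|0.282 0.077 -0.956|-0.98 -0.38 1.19 1.9 0.23 1.12 0.31
426.7 -273 272.8|-0.161 0.987 0.019|0.286 0.065 -0.956|-1.02 -0.44 1.32 1.97 0.31 1.04 0.37
470.9 -262.4 308.6|-0.161 0.987 -0.006|0.301 0.043 -0.953|-1.13 -0.44 1.32 1.88 0.35 1.09 0.27'''
rows=[[np.array(list(map(float,p.split()))) for p in l.split('|')] for l in D.split('\n')]
LO=np.array([-2.62,-.44,-1.27,.08,-1.32,.12,-2.74]);HI=np.array([2.62,2.09,1.32,2.57,4.46,2,2.74])
def fkm(q,g,sg):
    # offsets o1..o7 in g[0:7], lengths d1,d3,d5,d7 g[7:11], elbow offset a g[11], wrist offset g[12]
    a=np.array(sg)*q+g[:7]
    Rr=np.eye(3);p=np.zeros(3)
    def rot(ax,th):
        return R.from_euler(ax,th).as_matrix()
    Rr=rot('z',a[0]); p=p+np.array([0,0,g[7]])
    Rr=Rr@rot('y',a[1])@rot('z',a[2]); p=p+Rr@[g[11],0,g[8]]
    Rr=Rr@rot('y',a[3]); p=p+Rr@[-g[11],0,0]
    Rr=Rr@rot('z',a[4]); p=p+Rr@[0,0,g[9]]
    Rr=Rr@rot('y',a[5]); p=p+Rr@[g[12],0,0]
    Rr=Rr@rot('z',a[6]); p=p+Rr@[0,0,g[10]]
    return p,Rr
def res(g,sg):
    o=[]
    for P,X,Z,q in rows:
        p,Rr=fkm(q,g,sg); o+=list((p-P/1000)*5)+list(Rr[:,0]-X)+list(Rr[:,2]-Z)
    return np.array(o)
if __name__=='__main__':
    import itertools
    best=None
    for s in itertools.product([1,-1],repeat=4):
        sg=[s[0],1,s[1],1,s[2],1,s[3]]
        for o7 in (0,1.57,3.14,-1.57):
            g0=np.array([0,0,0,0,0,0,o7,.3,.5,.45,.25,0,0.])
            r=least_squares(res,g0,args=(sg,),max_nfev=60)
            if best is None or r.cost<best[0]: best=(r.cost,sg,r.x); print(r.cost,sg,r.x.round(3))
    np.savez('fk.npz',sg=best[1],g=best[2])
    print(np.abs(res(best[2],best[1]).reshape(-1,9)).max(0).round(3))
E
python3 fk.py
```

```text
20.178654313208465 [1, 1, 1, 1, 1, 1, 1] [ 0.802 -0.441  0.285  0.272 -0.051 -0.076  2.235  1.202  0.857  0.491
  1.603 -0.091  0.292]
20.178654300971584 [1, 1, 1, 1, 1, 1, 1] [ 0.802 -0.441  0.285  0.272 -0.051 -0.076  2.235  1.202  0.857  0.491
  1.603 -0.091  0.292]
20.17865427788864 [1, 1, 1, 1, 1, 1, 1] [ 0.802 -0.441  0.285  0.272 -0.051 -0.076  2.235  1.202  0.857  0.491
  1.603 -0.091  0.292]
16.069163459253126 [1, 1, 1, 1, 1, 1, -1] [ 0.802 -0.45   0.264  0.319 -0.038 -0.059  2.374  1.223  0.861  0.493
  1.639 -0.07   0.216]
16.069163447684787 [1, 1, 1, 1, 1, 1, -1] [ 0.802 -0.45   0.264  0.319 -0.038 -0.059  2.374  1.223  0.861  0.493
  1.639 -0.07   0.216]
15.372372004135176 [1, 1, 1, 1, -1, 1, -1] [ 0.811 -0.513  0.209  3.346  0.004 -3.031  2.315  1.259  0.811 -0.427
  1.585  0.206  0.382]
14.866650470656484 [1, 1, 1, 1, -1, 1, -1] [ 1.3   -2.537 -0.316  3.51   0.3   -0.894  1.562  0.174  0.438  0.315
 -0.153  0.466 -0.631]
14.866650457771948 [1, 1, 1, 1, -1, 1, -1] [ 1.3   -2.537 -0.316  3.51   0.3   -0.894  1.562  0.174  0.438  0.315
 -0.153  0.466 -0.631]
13.4019678156
[... 598 characters left out ...]
.433 -0.087  0.463  3.651 -0.915  1.444  0.362
 -0.051 -0.243  0.59 ]
0.014003187514445481 [-1, 1, 1, 1, 1, 1, -1] [-6.400e-02  3.129e+00  2.800e-02 -2.000e-03 -2.000e-03 -3.126e+00
  1.480e+00  3.430e-01 -5.190e-01 -4.310e-01  4.500e-01 -3.000e-03
 -2.000e-02]
0.0140031875144089 [-1, 1, 1, 1, 1, 1, -1] [-6.400e-02  3.129e+00  2.800e-02 -2.000e-03 -2.000e-03 -3.126e+00
  1.480e+00  3.430e-01 -5.190e-01 -4.310e-01  4.500e-01 -3.000e-03
 -2.000e-02]
0.013507917670113936 [-1, 1, -1, 1, 1, 1, -1] [-5.900e-02 -1.400e-02 -3.300e-02  3.112e+00 -2.000e-03 -3.098e+00
  1.480e+00  3.410e-01  5.150e-01 -4.300e-01  4.430e-01  1.000e-02
 -1.700e-02]
[0.047 0.065 0.03  0.014 0.007 0.02  0.015 0.024 0.004]
```

```bash
cat > ik.py <<'E'
from fk import *
z=np.load('fk.npz'); sg=z['sg'];g=z['g']
def b_pose(x,y,zz,tcp=(-.07,0,-.019)):
    b=np.load('poses.npy')[1]; rb=R.from_euler('ZY',[b[2],-np.radians(20)]); t=np.array([b[0],b[1],.066])
    Rt=rb.as_matrix()@np.array([[0,1,0],[1,0,0],[0,0,-1.]])
    return rb.apply(np.array([x,y,zz])/1000+np.array(tcp))+t,Rt
def err(q,P,Rt):
    p,Rr=fkm(q,g,sg); return np.r_[(p-P)*3,R.from_matrix(Rt@Rr.T).as_rotvec()]
if __name__=='__main__':
  for (x,y,h) in [(23,0,20),(23,0,100),(60,0,250)]:
    P,Rt=b_pose(x,y,h); print(x,y,h,P.round(3))
    for j3 in np.arange(-1.2,1.31,.3):
        def f(q): return np.r_[err(q,P,Rt),(q[2]-j3)*3]
        best=None
        for q0 in ([.5,.4,j3,1.8,0,.8,.5],[-.5,-.2,j3,1.9,0,1,.4],[0,.3,j3,1.9,.4,.8,.4],[1,.3,j3,1.8,-.4,.8,.4]):
            r=least_squares(f,np.clip(q0,LO+.01,HI-.01),bounds=(LO,HI))
            if best is None or r.cost<best.cost: best=r
        print(round(j3,1),best.x.round(2),'%.1e'%best.cost)
E
python3 ik.py
```

```text
23 0 20 [ 0.485 -0.335  0.051]
-1.2 [ 1.62  0.77 -1.2   2.08  0.77  0.57  0.17] 2.2e-30
-0.9 [ 1.43  0.58 -0.9   2.09  0.33  0.44  0.55] 2.9e-30
-0.6 [ 1.21  0.49 -0.6   2.09 -0.07  0.42  0.9 ] 4.3e-28
-0.3 [ 0.96  0.44 -0.3   2.09 -0.37  0.45  1.16] 9.9e-31
0.0 [ 0.72  0.43  0.    2.09 -0.6   0.5   1.36] 9.4e-29
0.3 [ 0.47  0.44  0.3   2.08 -0.78  0.58  1.52] 3.4e-31
0.6 [ 0.24  0.5   0.6   2.08 -0.95  0.68  1.65] 2.5e-23
0.9 [ 0.03  0.61  0.9   2.08 -1.11  0.84  1.77] 1.6e-30
1.2 [-0.14  0.8   1.2   2.07 -1.29  1.08  1.88] 9.4e-30
23 0 100 [ 0.458 -0.339  0.126]
-1.2 [ 1.71  0.53 -1.2   2.06  0.34  0.63  0.53] 2.3e-30
-0.9 [ 1.51  0.39 -0.9   2.07  0.02  0.59  0.82] 5.1e-31
-0.6 [ 1.28  0.32 -0.6   2.07 -0.2   0.6   1.02] 1.1e-27
-0.3 [ 1.02  0.29 -0.3   2.06 -0.35  0.63  1.15] 3.0e-30
0.0 [ 0.77  0.28  0.    2.06 -0.47  0.66  1.26] 7.3e-30
0.3 [ 0.51  0.29  0.3   2.06 -0.59  0.7   1.36] 1.7e-29
0.6 [ 0.26  0.33  0.6   2.06 -0.71  0.76  1.47] 6.1e-30
0.9 [ 0.04  0.41  0.9   2.06 -0.85  0.86  1.58] 8.4e-25
1.2 [-0.14  0.57  1.2   2.05 -1.02  1.02  1.72] 1.5e-24
60 0 250 [ 0.442 -0.341  0.28 ]
-1.2 [ 1.87  0.19 -1.2   1.88 -0.13  0.97  0.91] 2.7e-31
-0.9 [ 1.63  0.13 -0.9   1.88 -0.23  0.99  0.99] 1.8e-28
-0.6 [ 1.36  0.11 -0.6   1.88 -0.28  1.    1.04] 8.1e-31
-0.3 [ 1.08  0.1  -0.3   1.88 -0.32  1.01  1.07] 4.8e-31
0.0 [ 0.8   0.09  0.    1.88 -0.35  1.01  1.1 ] 3.1e-30
0.3 [ 0.52  0.1   0.3   1.88 -0.38  1.02  1.13] 3.5e-29
0.6 [ 0.24  0.11  0.6   1.88 -0.41  1.04  1.16] 4.2e-31
0.9 [-0.02  0.14  0.9   1.88 -0.47  1.06  1.21] 2.2e-29
1.2 [-0.25  0.21  1.2   1.87 -0.56  1.1   1.3 ] 9.5e-28
```

The model fits to under 1 cm. It shows that good configurations at the rack have j2 > 0, and the arm slipped through j2 = 0 while overhead. I'll simulate the per-row solver to plan a recovery.

```bash
cat > sim.py <<'E'
from ik import *
VL=.7*np.array([2.22,2.22,3.01,3.01,3.14,3.14,3.14])*.1
def jac(q):
    J=np.zeros((6,7));p0,R0=fkm(q,g,sg)
    for i in range(7):
        d=np.zeros(7);d[i]=1e-5;p,Rr=fkm(q+d,g,sg);J[:3,i]=(p-p0)/1e-5;J[3:,i]=R.from_matrix(Rr@R0.T).as_rotvec()/1e-5
    return J
def step(q,row):
    p,Rr=fkm(q,g,sg); P=p+Rr@(np.array(row[1:4])/1000); Rt=Rr@R.from_euler('z',row[4],degrees=True).as_matrix()
    qq=q.copy()
    for _ in range(30):
        pc,Rc=fkm(qq,g,sg); e=np.r_[P-pc,R.from_matrix(Rt@Rc.T).as_rotvec()]
        if np.abs(e).max()<1e-4: break
        J=jac(qq); dq=J.T@np.linalg.solve(J@J.T+1e-4*np.eye(6),e); qq=np.clip(qq+dq,LO,HI)
    d=qq-q; k=min(1,(VL/np.maximum(np.abs(d),1e-9)).min()); return q+d*k
def run(q,rows,verb=False):
    for r in rows: q=step(q,r)
    return q
def show(q):
    p,Rr=fkm(q,g,sg); print('q',q.round(2),'p',p.round(3),'z',Rr[:,2].round(3),'x',Rr[:,0].round(3))
if __name__=='__main__':
    q=np.array([-.54,.29,.46,1.1,-.12,1.85,.04])
    show(q); q=run(q,[[1,0,0,-20,0]]*4);show(q);q=run(q,[[1,0,0,-20,0]]*3);show(q);q=run(q,[[1,0,0,-20,0]]*6);show(q);q=run(q,[[1,0,0,-25,0]]*8);show(q)
    q=np.array([-.93,0,.65,.83,.03,2,-.09]); show(q)
    q=run(q,[[1,-15,-10,20,0]]+[[1,-20,-13,27,0]]*9);show(q);q=run(q,[[1,-20,-10,20,0]]*4);show(q);q=run(q,[[1,-20,-10,15,0]]*3);show(q);q=run(q,[[1,-10,25,0,0]]*3);show(q)
E
python3 sim.py
```

```text
q [-0.54  0.29  0.46  1.1  -0.12  1.85  0.04] p [0.539 0.074 0.49 ] z [-0.069 -0.014 -0.998] x [-0.165  0.986 -0.002]
q [-0.44  0.36  0.41  0.79 -0.15  2.    0.04] p [0.58  0.076 0.571] z [ 0.011 -0.011 -1.   ] x [-0.165  0.986 -0.013]
q [-0.31  0.45  0.27  0.46 -0.15  2.    0.  ] p [0.673 0.083 0.651] z [ 0.237  0.003 -0.971] x [-0.162  0.986 -0.037]
q [-0.16  0.56  0.21  0.08 -0.24  2.   -0.07] p [0.75  0.072 0.746] z [ 0.477  0.058 -0.877] x [-0.116  0.993  0.002]
q [ 0.11  0.46  0.25  0.08 -0.58  2.   -0.24] p [ 0.704 -0.012  0.827] z [ 0.569  0.172 -0.804] x [0.038 0.971 0.235]
q [-0.93  0.    0.65  0.83  0.03  2.   -0.09] p [0.461 0.073 0.735] z [ 0.301  0.04  -0.953] x [-0.169  0.986 -0.011]
q [-0.9  -0.38  0.81  1.73  0.25  1.35  0.09] p [ 0.454 -0.13   0.448] z [ 0.301  0.04  -0.953] x [-0.169  0.986 -0.012]
q [-0.96 -0.4   1.08  1.86  0.28  1.17  0.25] p [ 0.454 -0.212  0.361] z [ 0.301  0.04  -0.953] x [-0.169  0.986 -0.012]
q [-1.06 -0.43  1.31  1.89  0.32  1.08  0.36] p [ 0.45  -0.274  0.31 ] z [ 0.301  0.04  -0.953] x [-0.169  0.986 -0.012]
q [-1.43 -0.44  1.32  1.71  0.48  1.17  0.2 ] p [ 0.56  -0.205  0.382] z [ 0.34  -0.015 -0.94 ] x [-0.313  0.941 -0.128]
```

```bash
cat > plan.py <<'E'
from sim import *
def w2rows(q,dw,n):
    """n steps of world displacement dw total (mm), axes constant"""
    for i in range(n):
        _,Rr=fkm(q,g,sg); q=step(q,[1,*(Rr.T@np.array(dw)/n),0])
    return q
if __name__=='__main__':
    q0=np.array([-1.13,-.44,1.32,1.88,.35,1.09,.27])
    import itertools
    for a in [(0,100,100),(0,200,200),(100,200,200),(100,300,200),(0,300,100),(0,300,300),(200,300,300)]:
        q=w2rows(q0,a,10);print(a);show(q)
        for b in [(200,0,0),(300,0,0)]:
            q2=w2rows(q,b,10);print(' ',b,end=' ');show(q2)
E
python3 plan.py
```

```text
(0, 100, 100)
q [-0.97 -0.38  0.95  1.78  0.28  1.28  0.11] p [ 0.461 -0.161  0.41 ] z [ 0.288  0.039 -0.957] x [-0.147  0.989 -0.004]
  (200, 0, 0) q [-2.01 -0.44  1.32  1.43  0.66  1.4  -0.16] p [0.652 0.005 0.502] z [ 0.409 -0.006 -0.912] x [-0.373  0.912 -0.173]
  (300, 0, 0) q [-0.43  0.55  1.11  1.2  -0.69  1.47  0.68] p [ 0.73  -0.156  0.412] z [ 0.277  0.043 -0.96 ] x [-0.146  0.989  0.003]
(0, 200, 200)
q [-0.95 -0.32  0.71  1.59  0.23  1.49 -0.06] p [ 0.461 -0.061  0.51 ] z [ 0.288  0.039 -0.957] x [-0.147  0.989 -0.004]
  (200, 0, 0) q [-0.72  0.32  1.11  1.2  -0.44  1.52  0.43] p [ 0.661 -0.061  0.51 ] z [ 0.289  0.039 -0.957] x [-0.147  0.989 -0.004]
  (300, 0, 0) q [-0.45  0.55  1.03  0.9  -0.65  1.64  0.43] p [ 0.761 -0.061  0.51 ] z [ 0.289  0.039 -0.957] x [-0.147  0.989 -0.004]
(100, 200, 200)
q [-1.34 -0.09  1.29  1.43  0.05  1.43  0.12] p [ 0.561 -0.06   0.51 ] z [ 0.289  0.039 -0.957] x [-0.147  0.989 -0.004]
  (200, 0, 0) q [-0.48  0.56  1.1   0.92 -0.68  1.65  0.45] p [ 0.756 -0.06   0.511] z [ 0.288  0.039 -0.957] x [-0.147  0.989 -0.004]
  (300, 0, 0) q [-0.2
[... 1007 characters left out ...]
-0.957] x [-0.147  0.989 -0.004]
  (200, 0, 0) q [-0.64  0.32  0.85  0.88 -0.35  1.74  0.18] p [0.661 0.039 0.61 ] z [ 0.289  0.039 -0.957] x [-0.147  0.989 -0.004]
  (300, 0, 0) q [-0.33  0.59  0.79  0.45 -0.61  1.9   0.14] p [0.761 0.039 0.61 ] z [ 0.289  0.039 -0.957] x [-0.147  0.989 -0.004]
(200, 300, 300)
q [-2.25 -0.44  1.32  1.12  0.7   1.74 -0.35] p [0.617 0.051 0.603] z [ 0.348  0.019 -0.937] x [-0.24   0.968 -0.069]
  (200, 0, 0) q [-2.62 -0.44  1.32  0.63  1.34  1.91 -0.22] p [ 0.693 -0.05   0.809] z [ 0.6   -0.198 -0.775] x [ 0.006  0.97  -0.243]
  (300, 0, 0) q [-2.62 -0.44  1.32  0.3   1.78  1.92 -0.07] p [ 0.644 -0.305  0.888] z [ 0.546 -0.459 -0.701] x [ 0.413  0.875 -0.252]
```

```bash
cat > plan2.py <<'E'
from plan import *
q0=np.array([-1.13,-.44,1.32,1.88,.35,1.09,.27])
for lft in (300,400):
  for out in (150,200,250):
    qa=w2rows(w2rows(q0,(0,lft,100),12),(out,0,0),10)
    print('L',lft,out);show(qa)
    q=w2rows(qa,(0,-lft-75,0),14);print(' c1',end='');show(q);q=w2rows(q,(-out-10,0,-180),10);print(' d1',end='');show(q)
    q=w2rows(qa,(0,0,-100),5);q=w2rows(q,(-30,-lft-75,0),14);print(' c2',end='');show(q);q=w2rows(q,(-out+20,0,-80),10);print(' d2',end='');show(q)
E
python3 plan2.py
```

```text
L 300 150
q [-0.93  0.1   0.86  1.58 -0.11  1.2   0.09] p [0.611 0.039 0.41 ] z [ 0.288  0.039 -0.957] x [-0.147  0.989 -0.004]
 c1q [-0.09  0.42  0.97  1.3  -0.59  1.44  0.96] p [ 0.611 -0.335  0.41 ] z [ 0.288  0.039 -0.957] x [-0.147  0.989 -0.004]
 d1q [-0.13  0.26  1.01  1.92 -0.55  1.01  1.26] p [ 0.451 -0.335  0.23 ] z [ 0.288  0.039 -0.957] x [-0.147  0.989 -0.004]
 c2q [-0.11  0.4   0.93  1.56 -0.59  1.21  1.06] p [ 0.581 -0.335  0.31 ] z [ 0.288  0.039 -0.957] x [-0.147  0.989 -0.004]
 d2q [-0.11  0.25  0.98  1.92 -0.53  1.    1.25] p [ 0.451 -0.335  0.23 ] z [ 0.288  0.039 -0.957] x [-0.147  0.989 -0.004]
L 300 200
q [-0.84  0.24  0.88  1.47 -0.25  1.23  0.19] p [0.661 0.039 0.41 ] z [ 0.288  0.039 -0.957] x [-0.147  0.989 -0.004]
 c1q [-0.03  0.49  0.88  1.18 -0.62  1.46  0.9 ] p [ 0.661 -0.335  0.41 ] z [ 0.288  0.039 -0.957] x [-0.147  0.989 -0.004]
 d1q [-0.09  0.24  0.96  1.92 -0.52  1.    1.24] p [ 0.451 -0.335  0.23 ] z [ 0.288  0.039 -0.957] x [-0.147  0.989 -0.004]
 c2q [-0.06  0.46  0.86  1.46 -0.61  1.23  1.  ] p [ 0.631 -0.335  0.31 ] z [ 0.288  0.039 -0.957] x
[... 1943 characters left out ...]
] p [ 0.451 -0.335  0.23 ] z [ 0.289  0.039 -0.957] x [-0.147  0.989 -0.004]
L 400 250
q [-0.76  0.35  0.66  1.31 -0.24  1.26  0.02] p [0.711 0.139 0.41 ] z [ 0.289  0.039 -0.957] x [-0.147  0.989 -0.004]
 c1q [ 0.08  0.55  0.7   1.05 -0.58  1.48  0.81] p [ 0.711 -0.335  0.41 ] z [ 0.289  0.039 -0.957] x [-0.147  0.989 -0.004]
 d1q [ 0.04  0.21  0.79  1.92 -0.47  0.97  1.19] p [ 0.451 -0.335  0.23 ] z [ 0.289  0.039 -0.957] x [-0.147  0.989 -0.004]
 c2q [ 0.05  0.51  0.69  1.34 -0.56  1.24  0.91] p [ 0.681 -0.335  0.31 ] z [ 0.289  0.039 -0.957] x [-0.147  0.989 -0.004]
 d2q [ 0.06  0.2   0.77  1.92 -0.46  0.97  1.18] p [ 0.451 -0.335  0.23 ] z [ 0.289  0.039 -0.957] x [-0.147  0.989 -0.004]
```

The simulator reproduces the logged motion. The recovery path is left and up, then out 200 mm, right, and down.

```bash
python3 -m inch '[[[1,25,7,-7,0],[1,35,9,-10,0],[1,35,9,-10,0],[1,35,9,-10,0],[1,35,9,-10,0],[1,35,9,-10,0],[1,35,9,-10,0],[1,35,9,-10,0],[1,25,7,-7,0]]]' 50; python3 - <<'E'
from h import *
go([.66,.05,.41],.1525)
E
```

```text
clock: 24.0
position: [0.472, 0.0366, 0.4062]
ee_rot: [1.929, 2.217, 0.338]
force: [0.8, -0.2, -2.6]
width: 0.101
t 24.0 pos [472.   36.6 406.2] toolx [-0.14   0.99   0.011] y [0.948 0.131 0.289] z [ 0.285  0.051 -0.957] F [ 0.8 -0.2 -2.6] w 9.3 q [-0.97 -0.24  0.6   1.81  0.2   1.24 -0.26]
shift tool [-13.  181.1  50.7]
turn deg about tool z -0.7
after turn shift [-15.3 181.   50.7]
```

Matches the simulation. Next is outward.

```bash
python3 -m inch '[[[1,-1,15,4,0],[1,-1,24,7,0],[1,-2,24,7,0],[1,-2,24,7,0],[1,-2,24,7,0],[1,-2,24,7,0],[1,-2,24,7,0],[1,-1,20,6,0]]]' 50; python3 - <<'E'
from h import *
go([.66,.05,.41],.1525); goB(60,0,200)
E
```

```text
clock: 24.8
position: [0.6632, 0.0477, 0.4057]
ee_rot: [1.935, 2.215, 0.336]
force: [0.3, 1.2, -1.6]
width: 0.102
t 24.8 pos [663.2  47.7 405.7] toolx [-0.136  0.991  0.012] y [0.95  0.127 0.286] z [ 0.282  0.05  -0.958] F [ 0.3  1.2 -1.6] w 9.4 q [-0.82  0.26  0.91  1.46 -0.28  1.24  0.23]
shift tool [ 2.8 -1.5 -4.9]
turn deg about tool z -1.0
after turn shift [ 2.8 -1.4 -4.9]
tray in board [365.5 349.4 269.1] zaxis [ 0.059 -0.007  0.998] xaxis [ 0.998 -0.019 -0.059]
shift tool to tray at (60, 0, 200) [-355.7 -294.3   84.5]
```

```bash
python3 -m inch '[[[1,-25,-4,0,0],[1,-35,-5,0,0],[1,-35,-5,0,0],[1,-35,-5,0,0],[1,-35,-5,0,0],[1,-35,-5,0,0],[1,-35,-5,0,0],[1,-35,-5,0,0],[1,-35,-5,0,0],[1,-35,-5,0,0],[1,-25,-4,0,0]]]' 50; python3 - <<'E'
from h import *
go(None,.1525); goB(60,0,200)
E
```

```text
clock: 25.9
position: [0.6613, -0.3355, 0.386]
ee_rot: [1.932, 2.21, 0.304]
force: [0.3, -0.4, -1.8]
width: 0.105
t 25.9 pos [ 661.3 -335.5  386. ] toolx [-0.132  0.991 -0.008] y [0.952 0.13  0.277] z [ 0.275  0.029 -0.961] F [ 0.3 -0.4 -1.8] w 9.7 q [-0.02  0.49  0.88  1.23 -0.59  1.41  0.94]
turn deg about tool z -1.2
after turn shift 
tray in board [302.5 -28.4 270.5] zaxis [0.069 0.014 0.998] xaxis [ 0.998 -0.017 -0.069]
shift tool to tray at (60, 0, 200) [  25.7 -237.6   86.6]
```

```bash
python3 -m inch '[[[1,3,-20,8,-1.2],[1,3,-30,11,0],[1,3,-30,11,0],[1,3,-30,11,0],[1,3,-30,11,0],[1,3,-30,11,0],[1,3,-30,11,0],[1,3,-25,11,0],[1,0,0,0,0]]]' 50; python3 - <<'E'
from h import *
go(None,.1525); goB(30,0,100)
E
```

```text
clock: 26.8
position: [0.4497, -0.3571, 0.2358]
ee_rot: [1.926, 2.206, 0.266]
force: [0.1, 0.9, -2.4]
width: 0.11
t 26.8 pos [ 449.7 -357.1  235.8] toolx [-0.131  0.991 -0.032] y [0.955 0.134 0.265] z [ 0.267  0.004 -0.964] F [ 0.1  0.9 -2.4] w 10.1 q [-0.03  0.25  0.92  1.89 -0.49  0.98  1.24]
turn deg about tool z -1.3
after turn shift 
tray in board [ 51.7 -16.8 201.1] zaxis [0.081 0.037 0.996] xaxis [ 0.997 -0.012 -0.081]
shift tool to tray at (30, 0, 100) [ 20.4 -13.6 101.8]
```

```bash
python3 -m inch '[[[1,6,-5,12,-1.3],[1,7,-4,16,0],[1,7,-4,16,0],[1,0,0,10,0],[1,0,0,0,0]]]' 50; python3 - <<'E'
from h import *
go(None,.1525); goB(23,0,60)
cv2.imwrite('pics/s20.png',cam('side')['frame']);cv2.imwrite('pics/t20.png',cam('top')['frame'])
E
```

```text
clock: 27.3
position: [0.4486, -0.3432, 0.1805]
ee_rot: [1.902, 2.217, 0.254]
force: [0.4, -0.5, -1.9]
width: 0.105
t 27.3 pos [ 448.6 -343.2  180.5] toolx [-0.146  0.988 -0.046] y [0.952 0.153 0.265] z [ 0.269 -0.005 -0.963] F [ 0.4 -0.5 -1.9] w 9.7 q [-0.01  0.28  0.87  2.   -0.56  0.84  1.33]
turn deg about tool z -0.3
after turn shift 
tray in board [ 33.8  -1.5 148.7] zaxis [0.081 0.046 0.996] xaxis [ 0.997  0.007 -0.081]
shift tool to tray at (23, 0, 60) [ 5.6 -3.5 89.1]
```

View pics/s20.png

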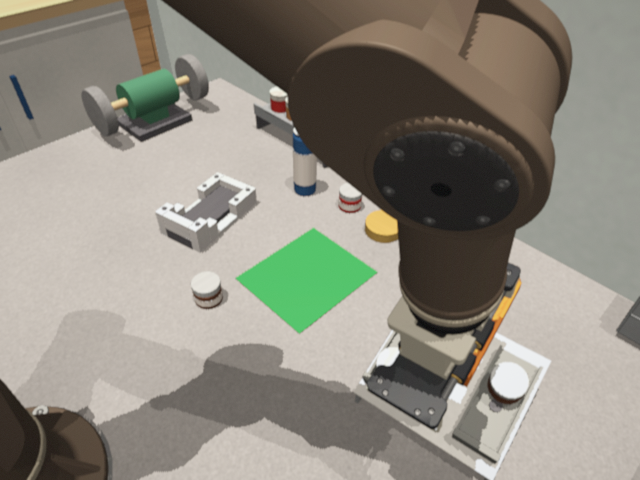

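View pics/t20.png

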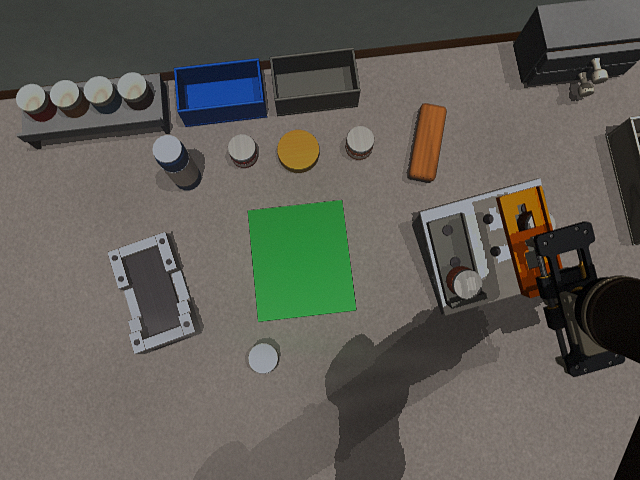

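```bash
cat >> h.py <<'E'
def trayW(tcp=(-70,0,-19)):
    s=arm.observe(); M=R.from_rotvec(s['ee_rot']).as_matrix()
    Tr=M@np.array([[0,1,0],[1,0,0],[0,0,-1.]]); return Tr,s['position']-Tr@(np.array(tcp)/1000)
def topcrop(fn,x0,y0,w,h,sc,tcp=(-70,0,-19),cam_='top'):
    d=cam(cam_); Tr,o=trayW(tcp)
    c=cv2.resize(d['frame'][y0:y0+h,x0:x0+w],None,fx=sc,fy=sc,interpolation=cv2.INTER_CUBIC)
    L=np.array([(-75,-32,34),(-75,32,34),(75,32,16),(75,-32,16),(-41,-13,5),(-41,13,5),(-15,13,5),(-15,-13,5),(17,-13,5),(17,13,5),(43,13,5),(43,-13,5)])/1000
    for u in proj((Tr@L.T).T+o,d): cv2.drawMarker(c,tuple(int(v) for v in ((u[0]-x0)*sc,(u[1]-y0)*sc)),(255,0,255),0,9,1)
    cv2.imwrite(fn,c)
E
python3 - <<'E'
from h import *
topcrop('pics/t21.png',420,170,150,140,5)
E
```

```text
(no output)
```

View pics/t21.png

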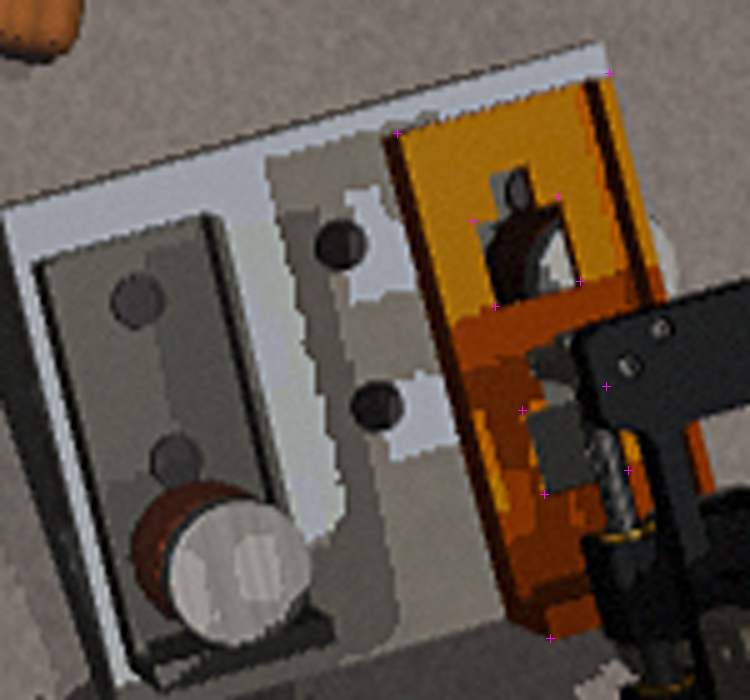

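The projected tray corners agree with the picture to within about 2 mm. I'll descend further.

```bash
python3 -m inch '[[[1,3,0,20,0],[1,3,0,25,0],[1,2,0,25,0],[1,2,0,15,0],[1,0,0,0,0]]]' 50; python3 - <<'E'
from h import *
go(None,.1525); goB(25,0,40)
E
```

```text
clock: 27.95
position: [0.4751, -0.3397, 0.1026]
ee_rot: [1.894, 2.207, 0.254]
force: [-0.1, 0.3, -1.3]
width: 0.105
t 27.95 pos [ 475.1 -339.7  102.6] toolx [-0.144  0.988 -0.055] y [0.95  0.154 0.273] z [ 0.278 -0.013 -0.96 ] F [-0.1  0.3 -1.3] w 9.7 q [ 0.08  0.41  0.74  2.06 -0.76  0.69  1.48]
turn deg about tool z -0.5
after turn shift 
tray in board [32.1 -1.8 67. ] zaxis [0.072 0.055 0.996] xaxis [ 0.997  0.008 -0.072]
shift tool to tray at (25, 0, 40) [ 3.4 -5.1 27.3]
```

```bash
python3 -m inch '[[[1,2,-3,15,-0.5],[1,2,-3,15,0],[1,0,0,8,0],[1,0,0,0,0]]]' 50; python3 - <<'E'
from h import *
go(None,.1525); goB(23,0,15)
topcrop('pics/t22.png',420,170,150,140,5)
E
```

```text
clock: 28.35
position: [0.4823, -0.3413, 0.0683]
ee_rot: [1.879, 2.209, 0.253]
force: [-0.0, -0.2, -1.6]
width: 0.101
t 28.35 pos [ 482.3 -341.3   68.3] toolx [-0.151  0.987 -0.063] y [0.947 0.163 0.278] z [ 0.284 -0.018 -0.959] F [-0.  -0.2 -1.6] w 9.3 q [ 0.14  0.47  0.67  2.08 -0.86  0.62  1.57]
turn deg about tool z -0.0
after turn shift 
tray in board [26.7 -3.7 32.8] zaxis [0.067 0.061 0.996] xaxis [ 0.998  0.017 -0.068]
shift tool to tray at (23, 0, 15) [ 4.8 -2.4 17.7]
```

View pics/t22.png

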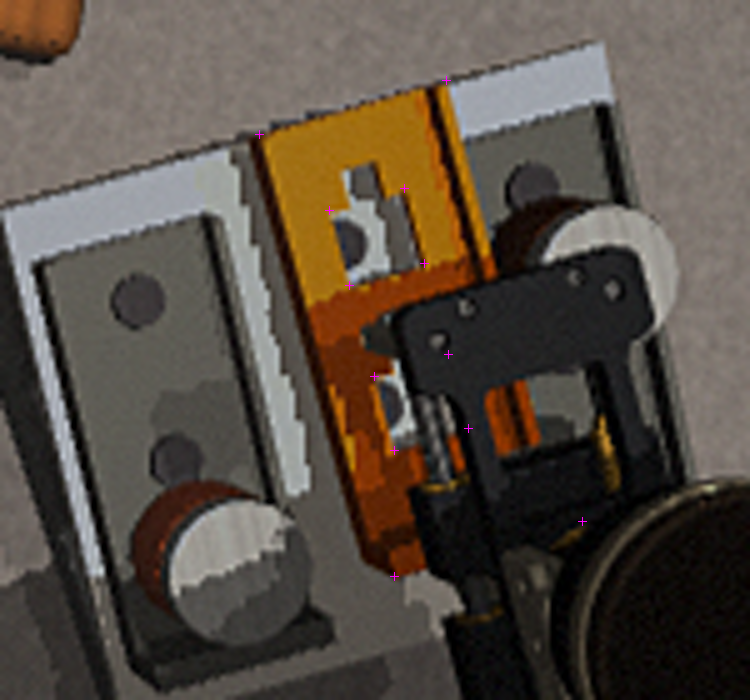

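The screw heads show through both openings at crop (350,240) and (390,400). I'll correct sideways and lower.

```bash
python3 -m inch '[[[1,4,-2,6,0],[1,0,0,4,0],[1,0,0,0,0]]]' 40; python3 - <<'E'
from h import *
go(None,.1525); goB(23,0,15)
topcrop('pics/t23.png',450,170,100,120,5)
E
```

```text
clock: 28.7
position: [0.4837, -0.3391, 0.06]
ee_rot: [1.877, 2.205, 0.253]
force: [-0.1, 0.3, -2.5]
width: 0.102
t 28.7 pos [ 483.7 -339.1   60. ] toolx [-0.15   0.986 -0.066] y [0.946 0.163 0.28 ] z [ 0.287 -0.02  -0.958] F [-0.1  0.3 -2.5] w 9.4 q [ 0.15  0.47  0.65  2.09 -0.88  0.6   1.6 ]
turn deg about tool z -0.1
after turn shift 
tray in board [25.5 -1.7 24.6] zaxis [0.064 0.063 0.996] xaxis [ 0.998  0.017 -0.065]
shift tool to tray at (23, 0, 15) [ 2.3 -1.8  9.6]
```

View pics/t23.png

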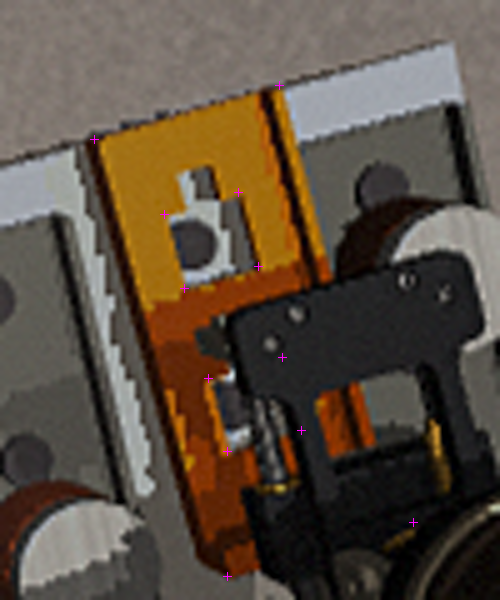

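```bash
cat >> h.py <<'E'
def px2board(px,zb,d):
    b=np.load('poses.npy')[1]; r,t=pose(b,.066,np.radians(20))
    Rm=cv2.Rodrigues(d['rvec'])[0]; C=-Rm.T@d['tvec']; v=Rm.T@np.linalg.inv(d['intrinsics'])@np.array([*px,1.])
    Cb=r.inv().apply(C-t); vb=r.inv().apply(v); return (Cb+vb*(zb/1000-Cb[2])/vb[2])*1000
E
python3 - <<'E'
from h import *
d=cam('top'); f=lambda x,y:(450+x/5,170+y/5)
print('head',px2board(f(195,243),13,d).round(1))
Tr,o=trayW(); b=np.load('poses.npy')[1]; r,t=pose(b,.066,np.radians(20))
for n,p,tp in [('L top',(167,213),(43,13,5)),('L bot',(185,289),(17,13,5)),('R bot',(260,269),(17,-13,5)),('farL',(90,140),(75,32,16)),('lowopL',(209,380),(-15,13,5)),('lowopLb',(227,455),(-41,13,5))]:
    q=r.inv().apply(Tr@np.array(tp)/1000+o-t)*1000
    print(n,'seen',px2board(f(*p),q[2],d).round(1),'pred',q.round(1))
E
```

```text
head [53.3 -0.6 13. ]
L top seen [68.6 11.4 26.2] pred [68.4 12.3 26.2]
L bot seen [42.1 11.7 27.8] pred [42.4 11.8 27.8]
R bot seen [ 42.  -14.5  29.5] pred [ 43.  -14.1  29.5]
farL seen [100.9  34.2  33.9] pred [100.6  32.5  33.9]
lowopL seen [10.  11.3 29.9] pred [10.5 11.3 29.9]
lowopLb seen [-16.5  11.5  31.6] pred [-15.5  10.9  31.6]
```

The prediction is good to ~1 mm. I'll lower over the heads.

```bash
python3 -m inch '[[[1,2,-2,6,0],[1,0,0,5,0],[1,0,0,0,0]]]' 30; python3 - <<'E'
from h import *
go(None,.1525); goB(23,0,8)
E
```

```text
clock: 29.1
position: [0.4848, -0.3377, 0.0483]
ee_rot: [1.876, 2.205, 0.253]
force: [0.4, 0.7, -3.4]
width: 0.11
t 29.1 pos [ 484.8 -337.7   48.3] toolx [-0.15   0.986 -0.066] y [0.946 0.163 0.281] z [ 0.288 -0.02  -0.957] F [ 0.4  0.7 -3.4] w 10.1 q [ 0.16  0.49  0.62  2.1  -0.92  0.58  1.63]
turn deg about tool z -0.1
after turn shift 
tray in board [22.7 -0.5 13.2] zaxis [0.063 0.064 0.996] xaxis [ 0.998  0.017 -0.064]
shift tool to tray at (23, 0, 8) [0.8 0.6 5.2]
```

```bash
python3 -m inch '[[[1,1,0,3,0],[1,0,0,2,0],[1,0,0,0,0]]]' 15; python3 - <<'E'
from h import *
go(None); goB(23,0,4)
E
```

```text
clock: 29.4
position: [0.4861, -0.3368, 0.0427]
ee_rot: [1.877, 2.205, 0.253]
force: [-0.1, 0.4, -1.4]
width: 0.108
t 29.4 pos [ 486.1 -336.8   42.7] toolx [-0.15   0.986 -0.066] y [0.946 0.163 0.28 ] z [ 0.287 -0.02  -0.958] F [-0.1  0.4 -1.4] w 9.9 q [ 0.17  0.5   0.61  2.1  -0.93  0.57  1.64]
tray in board [22.1  0.3  7.4] zaxis [0.064 0.063 0.996] xaxis [ 0.998  0.017 -0.065]
shift tool to tray at (23, 0, 4) [-0.1  1.1  3.4]
```

```bash
python3 -m inch '[[[1,0,1,2,0],[1,0,0,2,0],[1,0,0,0,0]]]' 8; python3 - <<'E'
from h import *
go(None); goB(23,0,0)
topcrop('pics/t24.png',450,170,100,120,5)
E
```

```text
clock: 29.7
position: [0.4883, -0.3373, 0.0392]
ee_rot: [1.877, 2.204, 0.252]
force: [-1.0, 0.3, -1.2]
width: 0.113
t 29.7 pos [ 488.3 -337.3   39.2] toolx [-0.149  0.987 -0.066] y [0.946 0.162 0.281] z [ 0.288 -0.021 -0.957] F [-1.   0.3 -1.2] w 10.4 q [ 0.18  0.51  0.6   2.1  -0.94  0.56  1.64]
tray in board [22.8 -0.6  3.5] zaxis [0.063 0.064 0.996] xaxis [ 0.998  0.016 -0.064]
shift tool to tray at (23, 0, 0) [0.8 0.4 3.4]
```

View pics/t24.png

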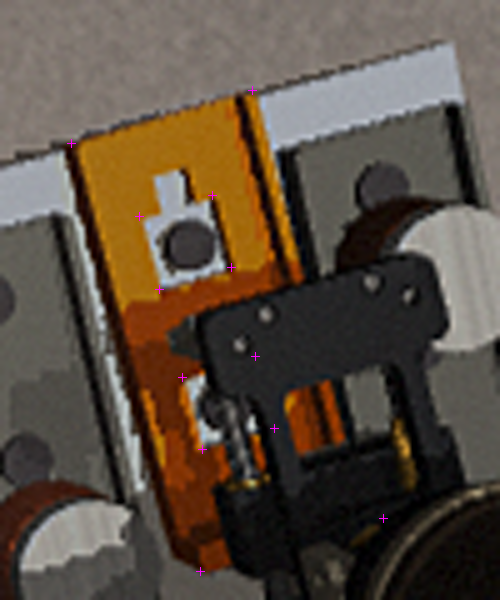

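The upper head sits in the middle of its opening at crop (190,243). I'll lower the lip end with a light grip.

```bash
python3 -m inch '[[[1,0,0,2,0],[1,0,0,2,0],[1,0,0,0,0]]]' 5; python3 -m inch '[[[1,0,0,2,0],[1,0,0,2,0],[1,0,0,0,0]]]' 5; python3 - <<'E'
from h import *
go(None); goB(23,0,0)
E
```

```text
clock: 30.05
position: [0.4895, -0.3377, 0.0354]
ee_rot: [1.877, 2.203, 0.252]
force: [-1.5, -0.1, 0.6]
width: 0.112
clock: 30.35
position: [0.4907, -0.338, 0.0314]
ee_rot: [1.877, 2.203, 0.252]
force: [-0.8, 0.4, -0.6]
width: 0.12
t 30.35 pos [ 490.7 -338.    31.4] toolx [-0.149  0.987 -0.067] y [0.946 0.162 0.281] z [ 0.288 -0.022 -0.957] F [-0.8  0.4 -0.6] w 11.0 q [ 0.19  0.52  0.58  2.1  -0.96  0.55  1.66]
tray in board [22.3 -1.7 -4.6] zaxis [0.063 0.065 0.996] xaxis [ 0.998  0.016 -0.064]
shift tool to tray at (23, 0, 0) [ 1.4  0.4 -4.8]
```

```bash
python3 -m inch '[[[1,0,0,1,0],[0.84,0,0,0,0],[0.84,0,0,0,0],[0.84,0,0,0,0]]]' 5; python3 - <<'E'
from h import *
go(None); goB(23,0,0)
topcrop('pics/t25.png',450,170,100,120,5)
topcrop('pics/s25.png',420,290,120,130,5,cam_='side')
E
```

```text
clock: 30.75
position: [0.492, -0.3382, 0.031]
ee_rot: [1.876, 2.202, 0.253]
force: [0.3, 0.6, 0.2]
width: 0.16
t 30.75 pos [ 492.  -338.2   31. ] toolx [-0.149  0.987 -0.068] y [0.945 0.162 0.283] z [ 0.29  -0.022 -0.957] F [0.3 0.6 0.2] w 14.7 q [ 0.19  0.52  0.58  2.1  -0.97  0.54  1.66]
tray in board [23.3 -2.1 -5.3] zaxis [0.061 0.066 0.996] xaxis [ 0.998  0.016 -0.062]
shift tool to tray at (23, 0, 0) [ 1.7 -0.6 -5.4]
```

View pics/t25.png

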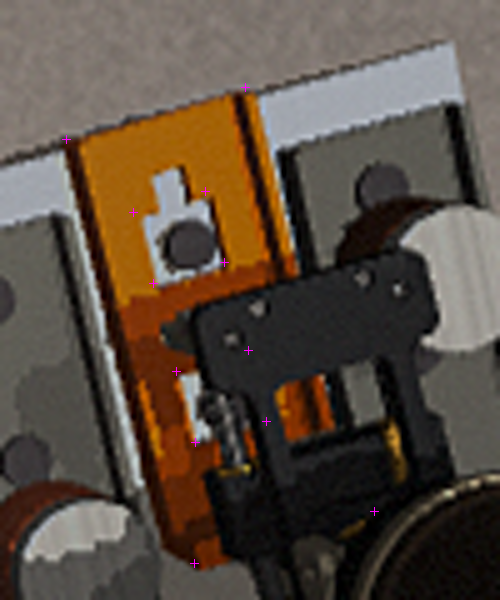

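View pics/s25.png

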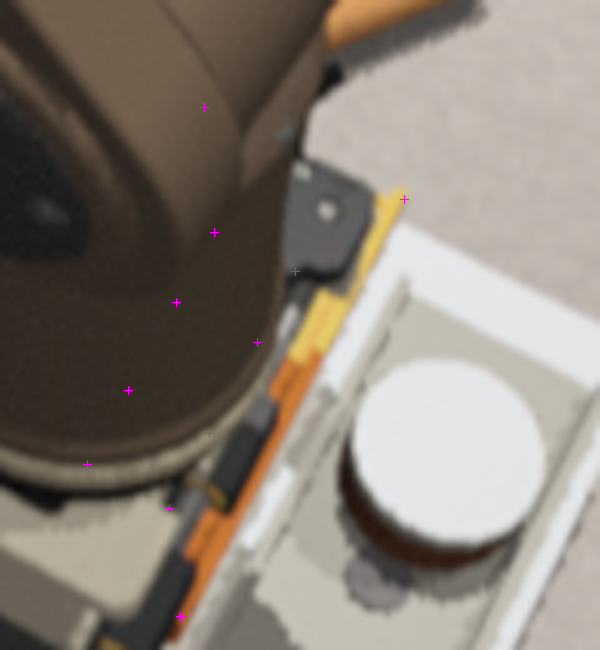

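```bash
cat >> h.py <<'E'
def fitB(obj,px,d,zoff=0):
    b=np.load('poses.npy')[1]; r,t=pose(b,.066,np.radians(20)); L=np.array(obj)/1000.
    f=lambda p:(proj(r.apply(R.from_euler('ZYX',[p[2],p[4],p[5]]).apply(L)+np.array([p[0],p[1],p[3]]))+t,d)-px).ravel()
    r1=least_squares(lambda p:f([*p,0,0,0]),[.02,0,0]); r2=least_squares(lambda p:np.r_[f(p),p[3]*50,p[4]*3,p[5]*3],[*r1.x,0,0,0])
    print('flat',(r1.x*1000).round(1),np.abs(r1.fun).max().round(2),'free mm/mrad',(r2.x*1000).round(1),np.abs(r2.fun[:-3]).max().round(2)); return r1.fun.reshape(-1,2).round(1)
E
python3 - <<'E'
from h import *
d=cam('top'); f=lambda x,y:(450+x/5,170+y/5)
print(fitB([(75,32,16),(75,-32,16),(43,13,5),(17,13,5),(17,-13,5),(56,6,5),(-15,13,5),(-75,32,34)],[f(67,145),f(250,94),f(147,217),f(163,285),f(222,268),f(153,178),f(178,377),f(196,570)],d).tolist())
E
```

```text
flat [23.2  0.1 17.1] 1.76 free mm/mrad [ 20.9  -3.9  16.   -6.9  44.6 -79.7] 1.56
[[1.8, 0.1], [0.6, -0.3], [-1.7, -0.0], [-1.4, 0.8], [0.9, -0.1], [-0.8, -0.6], [-0.1, -0.1], [0.6, 0.3]]
```

The tray is lying on the board at about (23, 0), yaw 0.017. I'll open slightly so it rests free, then push it down the slope with the inner finger on the lip.

```bash
python3 -m inch '[[[0.8,0,0,0,0],[0.8,0,0,0,0],[0.8,0,0,0,0]]]' 5; python3 - <<'E'
from h import *
go(None); goB(23,0,0)
topcrop('pics/t26.png',450,170,100,120,5)
E
```

```text
clock: 31.2
position: [0.492, -0.3381, 0.0309]
ee_rot: [1.876, 2.202, 0.253]
force: [-0.6, 0.2, -0.2]
width: 0.199
t 31.2 pos [ 492.  -338.1   30.9] toolx [-0.149  0.987 -0.068] y [0.945 0.162 0.282] z [ 0.29  -0.022 -0.957] F [-0.6  0.2 -0.2] w 18.3 q [ 0.19  0.52  0.58  2.1  -0.97  0.55  1.66]
tray in board [23.3 -1.9 -5.4] zaxis [0.061 0.066 0.996] xaxis [ 0.998  0.017 -0.063]
shift tool to tray at (23, 0, 0) [ 1.6 -0.6 -5.5]
```

View pics/t26.png

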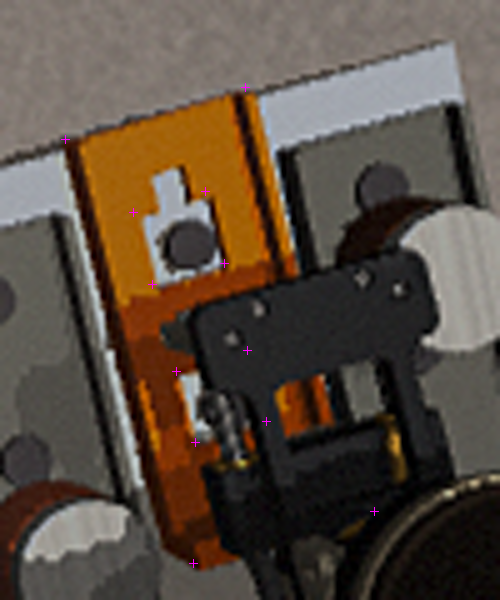

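```bash
python3 -m inch '[[[0.8,0,-5,0,0],[0.8,0,-5,0,0],[0.8,0,-3,0,0],[0.8,0,0,0,0]]]' 5; python3 - <<'E'
from h import *
go(None); goB(23,0,0)
topcrop('pics/t27.png',450,170,100,120,5)
E
```

```text
clock: 31.65
position: [0.4783, -0.3404, 0.0269]
ee_rot: [1.876, 2.202, 0.253]
force: [1.4, 0.5, 0.1]
width: 0.205
t 31.65 pos [ 478.3 -340.4   26.9] toolx [-0.149  0.987 -0.067] y [0.946 0.162 0.282] z [ 0.289 -0.022 -0.957] F [1.4 0.5 0.1] w 18.9 q [ 0.22  0.52  0.57  2.12 -0.98  0.53  1.7 ]
tray in board [ 8.9 -2.1 -4.5] zaxis [0.062 0.065 0.996] xaxis [ 0.998  0.016 -0.063]
shift tool to tray at (23, 0, 0) [ 1.6 13.8 -5.5]
```

View pics/t27.png

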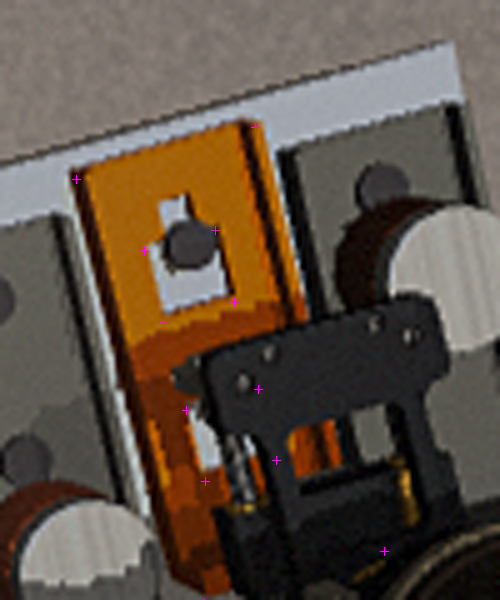

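The tray is sliding, and the head is now at the mouth of the slot. I'll keep pushing.

```bash
python3 -m inch '[[[0.8,0,-4,0,0],[0.8,0,-4,0,0],[0.8,0,-2,0,0],[0.8,0,0,0,0]]]' 5; python3 - <<'E'
from h import *
go(None); goB(23,0,0)
topcrop('pics/t28.png',450,170,100,120,5)
E
```

```text
clock: 32.1
position: [0.4684, -0.3422, 0.024]
ee_rot: [1.876, 2.202, 0.253]
force: [-0.6, -0.1, -0.3]
width: 0.2
t 32.1 pos [ 468.4 -342.2   24. ] toolx [-0.149  0.987 -0.068] y [0.945 0.162 0.283] z [ 0.29  -0.022 -0.957] F [-0.6 -0.1 -0.3] w 18.4 q [ 0.24  0.51  0.55  2.14 -1.    0.52  1.74]
tray in board [-1.6 -2.4 -3.8] zaxis [0.061 0.066 0.996] xaxis [ 0.998  0.017 -0.062]
shift tool to tray at (23, 0, 0) [ 1.7 24.4 -5.4]
```

View pics/t28.png

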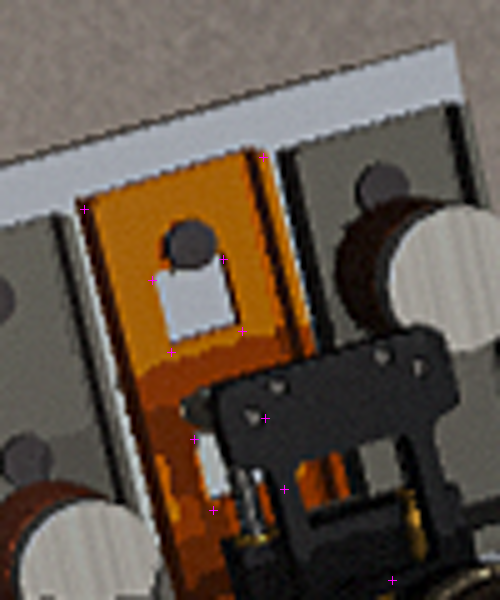

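```bash
python3 -m inch '[[[0.8,0,-3,0,0],[0.8,0,0,0,0]]]' 5;python3 -m inch '[[[0.8,0,-2,0,0],[0.8,0,0,0,0]]]' 5; python3 - <<'E'
from h import *
go(None); goB(23,0,0)
topcrop('pics/t29.png',450,170,100,150,4)
E
```

```text
clock: 32.35
position: [0.4656, -0.3427, 0.0231]
ee_rot: [1.875, 2.202, 0.253]
force: [-1.1, -0.4, 0.1]
width: 0.2
clock: 32.55
position: [0.4653, -0.3427, 0.0231]
ee_rot: [1.873, 2.202, 0.255]
force: [-0.2, -0.4, -1.1]
width: 0.202
t 32.55 pos [ 465.3 -342.7   23.1] toolx [-0.15   0.986 -0.068] y [0.945 0.164 0.285] z [ 0.292 -0.021 -0.956] F [-0.2 -0.4 -1.1] w 18.6 q [ 0.25  0.51  0.55  2.14 -1.    0.52  1.75]
tray in board [-4.8 -2.3 -3.4] zaxis [0.059 0.066 0.996] xaxis [ 0.998  0.018 -0.06 ]
shift tool to tray at (23, 0, 0) [ 1.5 27.6 -5.2]
```

View pics/t29.png

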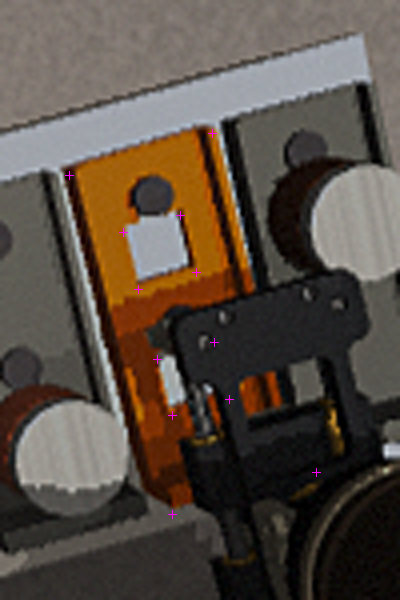

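```bash
python3 - <<'E'
from h import *
d=cam('top'); x0,y0=450,170
c=cv2.resize(d['frame'][195:300,460:525],None,fx=7,fy=7,interpolation=cv2.INTER_CUBIC)[:,:]
c=cv2.resize(d['frame'][195:280,450:560],None,fx=7,fy=7,interpolation=cv2.INTER_CUBIC)
cv2.imwrite('pics/t30.png',c)
for y in (72,0,-72):
    b=np.load('poses.npy')[1]; r,t=pose(b,.066,np.radians(20))
    print(y,((proj(r.apply(np.array([(75,32+y,16),(75,y-32,16),(17,y+13,5),(17,y-13,5)])/1000)+t,d)-(450,195))*7).round().tolist())
E
```

```text
72 [[-150.0, 196.0], [101.0, 126.0], [-35.0, 396.0], [65.0, 368.0]]
0 [[132.0, 117.0], [380.0, 47.0], [240.0, 317.0], [339.0, 289.0]]
-72 [[411.0, 38.0], [657.0, -31.0], [513.0, 239.0], [611.0, 211.0]]
```

View pics/t30.png

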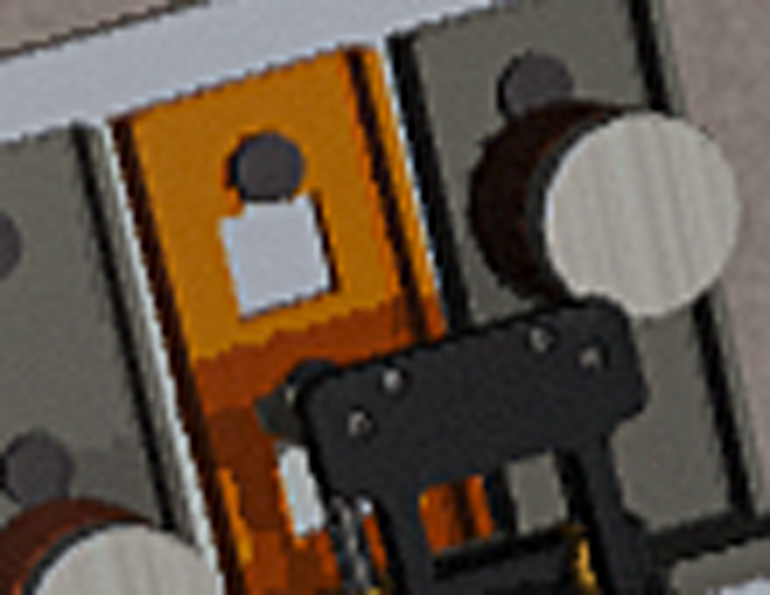

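The tray matches the projected home pose to ~1 mm: rim corner seen at (380,45) vs (380,47), and the opening's corners at (243,320) vs (240,317). I'll centre the fingers on the lip, open a little, and withdraw.

```bash
python3 -m inch '[[[0.7,0,4,0,0],[0.7,0,0,0,0],[0.7,0,0,0,0],[0.7,0,0,-6,0],[0.7,0,0,-10,0],[0.7,0,0,-15,0],[0.7,0,0,-25,0],[0.7,0,0,-30,0],[0.7,0,0,-30,0],[0.7,0,0,0,0]]]' 5; python3 - <<'E'
from h import *
go(None)
d=cam('top');cv2.imwrite('pics/t31.png',cv2.resize(d['frame'][170:325,410:580],None,fx=4,fy=4,interpolation=cv2.INTER_CUBIC)[:600])
cv2.imwrite('pics/s31.png',cam('side')['frame'])
E
```

```text
clock: 33.65
position: [0.43, -0.3403, 0.1411]
ee_rot: [1.881, 2.201, 0.252]
force: [0.0, -0.4, 0.9]
width: 0.303
t 33.65 pos [ 430.  -340.3  141.1] toolx [-0.146  0.987 -0.066] y [0.947 0.159 0.281] z [ 0.288 -0.021 -0.957] F [ 0.  -0.4  0.9] w 27.9 q [ 0.05  0.29  0.82  2.1  -0.65  0.72  1.44]
```

View pics/t31.png

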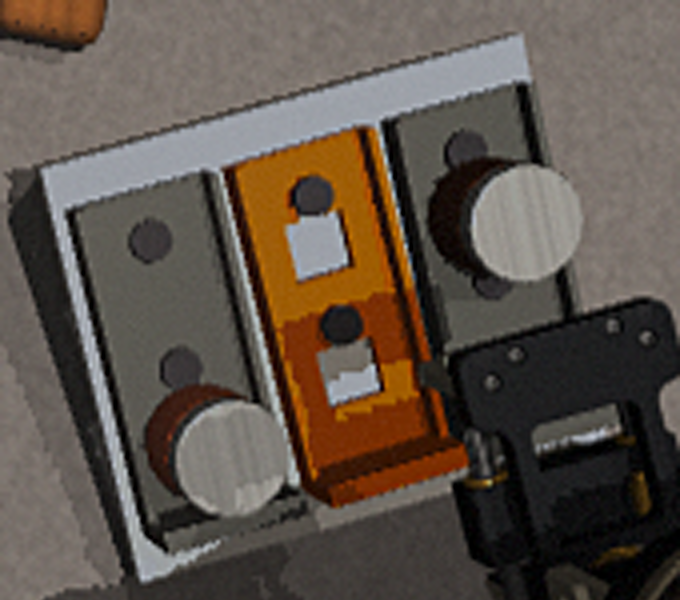

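View pics/s31.png

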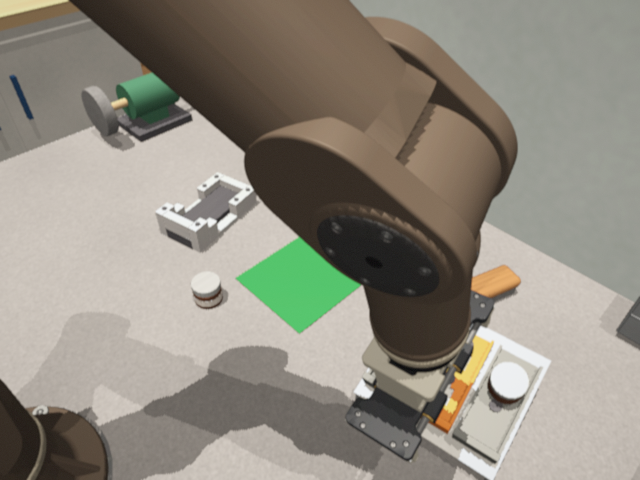

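```bash
python3 - <<'E'
from h import *
d=cam('top'); f=lambda x,y:(410+x/4,170+y/4)
print(fitB([(75,32,16),(75,-32,16),(17,13,5),(17,-13,5),(-41,13,5),(-41,-13,5),(-75,32,34),(-75,-32,34)],[f(228,168),f(373,128),f(299,283),f(350,269),f(334,407),f(382,393),f(333,505),f(470,470)],d).tolist())
E
```

```text
flat [-0.5  0.2 21.6] 1.56 free mm/mrad [ -3.2  -2.8   3.2  -7.6  66.1 -17.4] 1.29
[[1.0, 0.6], [0.0, -0.1], [-0.7, 0.1], [0.6, -0.8], [-1.6, 0.5], [0.4, -0.4], [-0.3, 1.2], [0.5, -1.1]]
```

```bash
python3 -m inch '[[[0.7,0,0,-40,0],[0.7,0,0,-40,0],[0.7,40,-10,0,0],[0.7,40,-10,0,0],[0.7,40,-10,0,0],[0.7,40,-10,0,0],[0.7,40,-10,0,0],[0.7,40,0,0,0],[0.7,40,0,0,0],[0.7,0,0,0,0]]]'; python3 - <<'E'
from h import *
go(None)
d=cam('side');cv2.imwrite('pics/s32.png',d['frame']);cv2.imwrite('pics/s32c.png',cv2.resize(d['frame'][290:470,350:560],None,fx=3.3,fy=3.3,interpolation=cv2.INTER_CUBIC))
cv2.imwrite('pics/t32.png',cam('top')['frame'])
b=np.load('poses.npy')[1]; r,t=pose(b,.066,np.radians(20))
for y in (0,-72):print(((proj(r.apply(np.array([(75,32+y,16),(75,y-32,16),(75,y+32,0),(-75,y-32,34),(-75,y+32,34),(-75,y+32,0),(-75,y-32,0),(-41,y-13,5),(17,y+13,5)])/1000)+t,d)-(350,290))*3.3).round().tolist())
E
```

```text
clock: 34.8
position: [0.3106, -0.0589, 0.1762]
ee_rot: [1.88, 2.216, 0.234]
force: [-0.1, -0.2, 0.8]
width: 0.299
t 34.8 pos [310.6 -58.9 176.2] toolx [-0.153  0.986 -0.068] y [0.95  0.166 0.265] z [ 0.272 -0.024 -0.962] F [-0.1 -0.2  0.8] w 27.5 q [-0.25 -0.31  0.16  2.46  0.15  0.72 -0.02]
[[344.0, 102.0], [476.0, 171.0], [342.0, 114.0], [317.0, 463.0], [179.0, 376.0], [182.0, 392.0], [314.0, 476.0], [312.0, 379.0], [321.0, 236.0]]
[[494.0, 180.0], [637.0, 255.0], [489.0, 191.0], [486.0, 568.0], [335.0, 474.0], [332.0, 487.0], [476.0, 577.0], [470.0, 475.0], [473.0, 321.0]]
```

View pics/s32c.png

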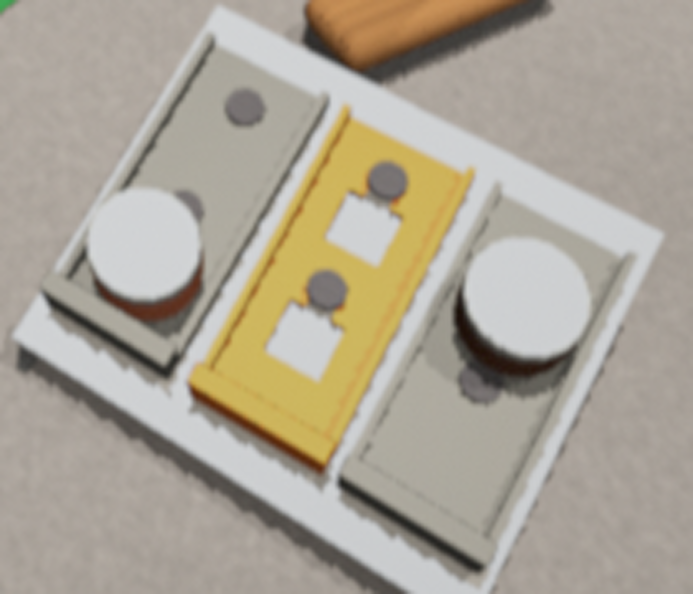

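View pics/t32.png

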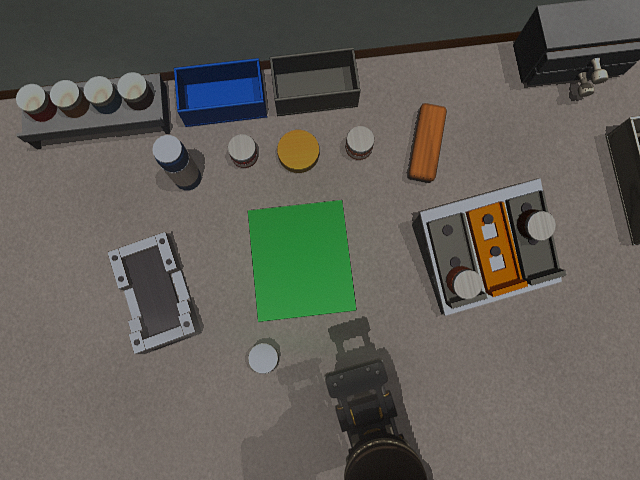

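The tray lies flush and level with its grey neighbours: both heads are at the slot ends, and the bystanders look unmoved. The arm is clear, so I'm handing in.

```bash
python3 -c "
from cell import workorder
print(workorder.sign_off())"
```

```text
the job is handed in; nothing more can be done
None
```

The orange tray is mounted in the middle place of the rack, slid down to the slot ends and let go. I handed the job in at about 35 s of the 69 s.

**What I did**
1. I gripped the tray by its sides, lifted it out of the mould and laid it flat on the mat. The last ~3 mm was a release from just above the mat.
2. I took it again by the lip. The moves have no pitch command, so I drove the wrist to its joint stop to get about 16–18° of tilt.
3. I lowered both keyholes over the screw heads with a light grip, loosened the jaws so the tray lay on the board, and pushed it down the slope by the lip.

**Last checks**
- **Position:** the top camera put the tray at board x = −0.5 mm, y = 0.2 mm, with a slight yaw of about 0.02 rad.
- **Side view:** the lip lines up with the grey trays' lips to about 2 mm, and both heads sit at the slot ends.
- **Clearance:** the arm is well away, and the jars, tin, spray can and brush look unmoved in the top view.

**What failed or disagreed**
- **First grasp:** my first attempt in the mould closed on nothing. The real fingertips are about 34 mm short of the reported TCP, and I allowed for that from then on.
- **Arm path:** on the way to the rack, joints 2 and 3 reached their stops, so I backed out and took another route.
- **Tilt check:** a looser fit that left height and tilt free gave impossible values (7.6 mm below the board face), so I disregarded it. That the tray lies flat rests on the side view. I made no direct measurement of its height or tilt on the board.

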